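# Close the bolt tub: draw its lid from the rack and press it home

## Robot

A 6-joint arm with a two-finger parallel gripper is mounted at the origin on the work surface. World frame = base frame: x ahead of the robot, y to its left, z up, the work surface at z = 0. Lengths are in m, angles in rad, forces in N, time in s.
With the tool pointing down it reaches from about 0.275 to 1 m from the base axis. Payload 8.4 kg.
Tool frame: the origin (TCP) lies on the centre line of the jaws, within the pads' length; the fingertips stand 17 mm ahead of it and the grasp point (between the pads) lies 2 mm behind it (env.finger_overhang is the distance from the TCP to the fingertips, in m); z points along the fingers, y is the direction in which the jaws open and shut (so a half turn about z gives the same grasp; the last joint's range is limited). The gripper opens to 85 mm and grips with 20 to 120 N. Pads are 22 mm wide; open, the fingers measure 114 mm over their backs; the gripper's body (76 mm by 85 mm) begins 54 mm behind the grasp point. The pads swing forward as they close: fully open they stand 13 mm farther back than shut.
Start: joints at [1.141, 0.353, 1.633, -0, 1.155, -0.002], TCP at [0.259, 0.569, 0.248] pointing down, gripper open.
Joint ranges: [-2.63, 2.63], [-0.92, 2.1], [0.06, 2.66], [-1.3, 4.44], [0, 2.69], [-3.02, 3.02]. Speed limits (rad/s): [2.22, 2.22, 2.79, 3.14, 3.14, 3.14].

## Interface

Orientations are given as a unit quaternion [x, y, z, w].
In Python, from workcell import env gives the robot as it stands. The module is installed in compiled form; this text tells all that it offers.
- The arm moves only by the tool move_arm, never from a script. Its argument "deltas" is a list of rows, each a list of 3 entries, a list of its own where there are three numbers: the gripper command: -1 is fully open, 1 is shut, values between are in proportion, then the shift along the tool's x, y, z in cm, then the turn, a rotation vector about the tool's x, y, z in degrees. In form: [[jaw, [tx, ty, tz], [wx, wy, wz]], ...]. A call has 1 to 20 rows; each row is the pose to reach, as a shift and turn from the pose measured when the call began, along the tool's axes at that moment; what a row does not reach only later rows make up. A row lasts 1/8 s, in which the tool goes at most 62.5 mm and 10.7 degrees, less where a joint would pass 70% of its speed; a pose out of reach is approached as far as the arm can. A call with a gripper value outside its range is refused whole. The fingers move at their own pace and stop on an object; "squeeze" is the grip in N (left out, the last holds). Time passes only in rows, so rows that repeat a pose let the fingers close. It gives the time, the measured TCP pose, the force and the opening at its end, in the units of the state.
- env.get_obs(): the state, without advancing time (a new reading comes with each control period).
- env.capture(name): name is "side" or "top" or "wrist"; returns the picture (400x640x3 uint8, red, green, blue); there is no depth.
- env.get_calibration(name): a dict with "camera_matrix" (3x3 intrinsics, pixels), "extrinsics" (4x4, takes a point from world to camera coordinates). Camera axes: x right, y up, looking along -z (the intrinsics and any distortion apply to the point x, -y, -z); pixel columns grow to the right and rows downward; lengths in m; the calibration is good to about 2 mm. A picture is of the moment at which its call begins: read the wrist's pose just before it. get_calibration takes no time and is no camera call; for the wrist camera it gives the pose at the moment of the call.
- env.close_job(): hands the job in, once; it reports no verdict.
Trained networks look in the newest picture that a camera, given by its name, has taken for a name from the list of things; names that differ only in an ending like _2 or _b are one class to them, and where a whole thing is asked for, a point or a joint stands for the part that bears it (a point fixed in the world has none). Each returns a list of dicts, best first, with "score" (0 to 1); they miss things now and then, are a little off and sometimes report something else, mostly with a low value. They report only what shows in the picture. A call takes as long as a camera call. They do not tell look-alikes from the thing itself.
- env.search_frame(camera, query): "location" ([column, row] in pixels, amid what is visible of it).
The state is a dict: "time_s": time; "q": joint angles; "qvel": joint speeds; "tau": joint torques, N m; "eef_pos": TCP position; "eef_rot": TCP orientation; "force": force on the tool from outside, world axes, zero at the start; "wrist_torque": the same for the moment, N m; "gripper_width": finger opening in m.
Only numpy, scipy, OpenCV 4.12 (cv2) and the standard library are available. Lean on these libraries where they do the work, as an engineer would, in place of code of your own. Each camera call takes 0.05 s, during which the arm holds its last target.

## Task

Close the tub of bolts with the lid stored in the low rack. Draw the lid out by the tab that sticks out of the rack, leave it lying flat on the bench and let go; then take it by the bar grip in its middle, set it on the tub with its tab between the two guide posts, and press it down until it is fully home under all four spring catches, without dropping or slamming it. Leave the bolt, the washer and the carton on the bench where they are.

Things in the scene. Friction and masses are not known exactly. Their poses are not given: they have to be found in the camera images.
- lid_grip (a point): Centre of the bar grip in the middle of the loose grey plastic lid (about 200 g). Bar: 12 mm thick along x, 46 mm long along y, 26 mm high, standing on the lid plate. Axes are the lid's: -x to its tab, z up. Lying on the bench, this point is 38 mm up. At first the lid lies on the bench inside the rack, bar under the roof, only the tab outside.
- lid_tab (a point): Centre of the lid's upright pull tab, 72 mm from the bar grip along the lid's -x and 1 mm lower. The tab is a fin 10 mm thick (y), 24 mm long (x) and 24 mm high, on a tongue 20 mm wide and 5 mm thick that juts out 25 mm from the plate's edge. Axes are the lid's.
- lid_near (a point): Place to press: on the lid plate's top face (13 mm below the bar's centre), on its centre line, 38 mm from the bar grip towards the tab. Plate: 120 (x) by 100 (y) by 5 mm. Axes are the lid's.
- lid_far (a point): Place to press: as lid_near, 38 mm from the bar grip away from the tab. Under the plate a skirt frame reaches 20 mm down; outside it tapers from 110 (x) by 80 mm (y) at the plate to 98 by 72 mm at its foot.
- rack: Fixed low shelf with blue walls, metal roof and no floor. Origin on the bench under the stored lid's middle; open to its -x. Inside 112 mm wide, 64 mm high; roof top at 70 mm, roof's front edge 58 mm from the origin to -x. Two 40 mm high cartons on the roof start 28 mm to +x. With the bar grip 115 mm from the origin to -x it is 57 mm clear of the roof.
- tub_rim (a point): Centre of the mouth of the fixed blue tub of bolts, at its rim, 70 mm above the bench. Mouth 115 (x) by 89 mm (y). Axes are the tub's: z up, -x to the guide posts. Fully home, the lid plate lies on the rim, the bar grip's centre is 18 mm above this point, and the lid's axes agree with the tub's. Merely set on, the lid rests on the catches about 10 to 14 mm too high.
- tub_posts (a point): Point midway between the tops of the tub holder's two steel guide posts, 72 mm from the tub's centre along its -x and 115 mm above the bench. Posts 16 (x) by 12 mm (y), 36 mm apart inside; the lid's tab goes between them (no room there for fingers beside it).
- catch_1 (a joint): Spring catch at the tub's post end, +y side. 0 = closed; grows in rad as its nose is pushed outward (about 0.09 as the lid passes), and springs back to 0 once the lid is under it. Four steel catches stand outside the long walls, 38 mm either way in x from the centre; sloped noses overhang the plate edge 3.5 mm and end 17 mm above the rim. Pressing one lid end home takes 6 to 18 N.
- catch_2 (a joint): As catch_1: post end, -y side.
- catch_3 (a joint): As catch_1: end away from the posts, +y side.
- catch_4 (a joint): As catch_1: end away from the posts, -y side.
- bolt: Bystander: big steel hexagon bolt standing on its head, 71 mm high, head 46 mm across corners. Origin under its head.
- washer: Bystander: steel washer 60 mm across, 6 mm thick, lying flat. Origin under its centre.
- carton: Bystander: small cardboard box 70 by 50 by 40 mm. Origin under its centre.
There are look-alikes about, which are no part of the job. Of the things shaped like the part that bears lid_grip, the grey one is meant.

How it is judged:
By the outcome, as a careful person would: the job done as asked, in the order asked, and still so for the second after the job is handed in, with the robot touching nothing.
It also fails if it takes over 67 s, if anything falls off the work surface, if the arm or the gripper's body presses on something with over 40 N, if the wrist force passes 120 N, or if a joint passes its speed limit or range.

## Working session

There is one attempt and no reset: what is moved stays moved. The work goes in short steps, Python scripts to look and compute and a tool call to move; the robot and the scene stay as the last step left them, time stands still between calls to the robot, and variables do not carry over. Pictures are saved under pics/ and viewed, and the job is handed in when it is done.

Besides the shell and the picture viewer there is one more tool, called after "Call:" as name([rows], argument=value, ...), one row to a line, values as JSON. move_arm: Moves the arm, as the interface text tells. Its arguments: {"type":"object","properties":{"deltas":{"type":"array"},"squeeze":{"type":"number"}},"required":["deltas"]}

```bash
mkdir -p pics
cat > h.py <<'E'
import numpy as np, cv2, json
from workcell import env
from scipy.spatial.transform import Rotation as R
def cap(n,f):
    im=env.capture(n); cv2.imwrite('pics/'+f+'.png',cv2.cvtColor(np.asarray(im),cv2.COLOR_RGB2BGR)); return im
def cal(n):
    c=env.get_calibration(n); return np.array(c['camera_matrix']),np.array(c['extrinsics']),c
def px(n,P):
    K,E,_=cal(n); p=E[:3,:3]@np.asarray(P,float)+E[:3,3]; p=np.array([p[0],-p[1],-p[2]]); u=K@p; return u[:2]/u[2]
def ray(n,uv):
    K,E,_=cal(n); d=np.linalg.inv(K)@np.array([uv[0],uv[1],1.]); d=np.array([d[0],-d[1],-d[2]])
    return -E[:3,:3].T@E[:3,3], E[:3,:3].T@d
def atz(n,uv,z):
    o,d=ray(n,uv); return o+d*(z-o[2])/d[2]
E
python3 - <<'E'
from h import *
np.set_printoptions(precision=4,suppress=True)
o=env.get_obs(); print(o['time_s'],o['eef_pos'],o['eef_rot'],o['gripper_width'],o['force'])
print(env.finger_overhang)
for n in ['side','top','wrist']:
    cap(n,n+'0'); K,E,c=cal(n); print(n,K,E,[k for k in c], -E[:3,:3].T@E[:3,3])
    for q in ['lid_grip','lid_tab','rack','tub_rim','tub_posts','bolt','washer','carton']:
        print(q,[(np.round(r['location'],1),round(r['score'],2)) for r in env.search_frame(n,q)][:3])
print(env.get_obs()['time_s'])
E
```

```text
0.0 [0.2591 0.5683 0.2475] [ 0.2123  0.9772 -0.0007 -0.0002] 0.08533766708079712 [ 0.0188 -0.4391 -0.6392]
0.017
side [[402.3399   0.     320.9558]
 [  0.     402.3399 191.9265]
 [  0.       0.       1.    ]] [[ 0.7825 -0.6225  0.0142 -0.4743]
 [ 0.3529  0.4621  0.8136 -0.3056]
 [-0.513  -0.6316  0.5813 -0.7342]
 [ 0.      0.      0.      1.    ]] ['camera_matrix', 'extrinsics'] [ 0.1023 -0.6178  0.6821]
lid_grip [(array([373.7, 203.2]), 0.94), (array([373.6, 280.8]), 0.74)]
lid_tab [(array([375.1, 203.8]), 0.92), (array([374.5, 279.1]), 0.91)]
rack [(array([395.8, 248.4]), 0.88)]
tub_rim [(array([372.4, 278.3]), 0.71)]
tub_posts [(array([277.3, 183.6]), 0.8)]
bolt [(array([318.7, 222.4]), 0.76), (array([279.4, 184.9]), 0.25)]
washer [(array([191.1, 186. ]), 0.44)]
carton [(array([383.8, 358.2]), 0.84), (array([375.5, 281.1]), 0.23)]
top [[402.1826   0.     321.4353]
 [  0.     402.1826 191.5817]
 [  0.       0.       1.    ]] [[ 0.0195 -0.9997 -0.0116  0.0081]
 [ 0.9934  0.018   0.1134 -0.6014]
 [-0.1132 -0.0138  0.9935 -0.981 ]
 [ 0.      0.      0.      1.    ]] ['camera_matrix', 
[... 156 characters left out ...]
[420.3, 212.8]), 0.61)]
rack [(array([419.5, 181.2]), 0.64)]
tub_rim []
tub_posts [(array([249.3, 187.6]), 0.55)]
bolt [(array([333.3, 194.7]), 0.64), (array([419.9, 216.3]), 0.49)]
washer [(array([182.4, 255.7]), 0.64), (array([250.1, 188.6]), 0.58)]
carton [(array([477.8, 256.8]), 0.73)]
wrist [[340.6847   0.     322.995 ]
 [  0.     340.6847 201.8007]
 [  0.       0.       1.    ]] [[ 0.4156  0.9096 -0.0019 -0.6242]
 [-0.8707  0.3972 -0.2899  0.0374]
 [-0.2629  0.1222  0.957  -0.3809]
 [ 0.      0.      0.      1.    ]] ['camera_matrix', 'extrinsics'] [0.1918 0.5994 0.3742]
lid_grip []
lid_tab []
rack []
tub_rim []
tub_posts []
bolt []
washer [(array([241.9, 330.4]), 0.79)]
carton []
1.35
```

View pics/side0.png

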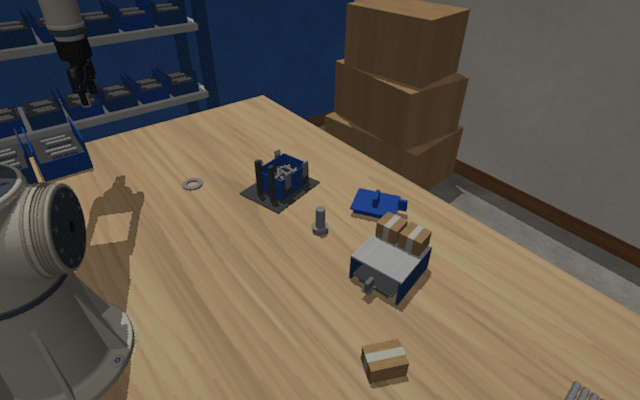

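View pics/top0.png

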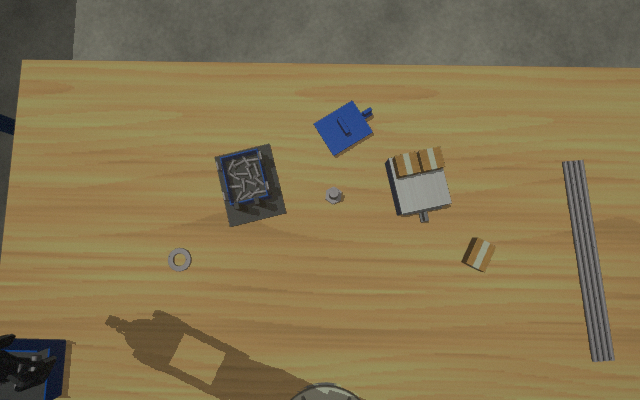

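```bash
python3 -c "
import cv2
a=cv2.imread('pics/top0.png')[150:270,160:520]; cv2.imwrite('pics/top0z.png',cv2.resize(a,None,fx=2.2,fy=2.2,interpolation=cv2.INTER_CUBIC))
b=cv2.imread('pics/side0.png')[130:330,240:480]; cv2.imwrite('pics/side0z.png',cv2.resize(b,None,fx=3,fy=3,interpolation=cv2.INTER_CUBIC))"
```

```text
(no output)
```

View pics/top0z.png

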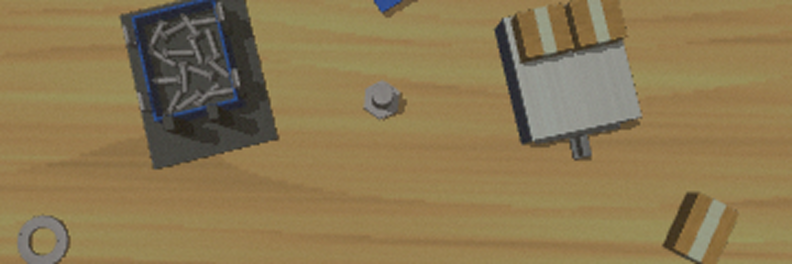

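View pics/side0z.png

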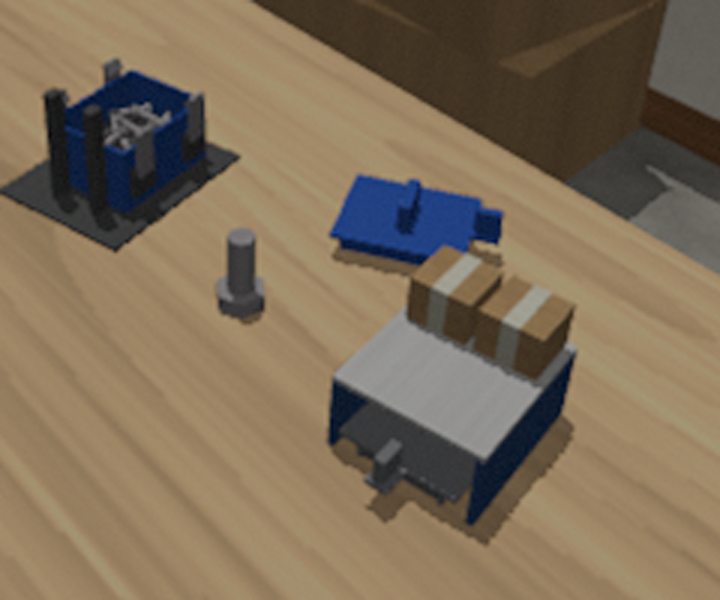

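Run:
```python
from h import *
np.set_printoptions(precision=4,suppress=True)
T=lambda u,v:(160+u/2.2,150+v/2.2)
S=lambda u,v:(240+u/3,130+v/3)
fl=atz('top',T(525,143),.07); fr=atz('top',T(641,120),.07)
print('roof front top',fl,fr,np.linalg.norm(fl-fr))
a=atz('side',S(333,380),.07); b=atz('side',S(483,460),.07); print('side',a,b,np.linalg.norm(a-b))
for q,z in [((580,147),.049)]: print('tab top',atz('top',T(*q),z))
print('tab side top',atz('side',S(388,447),.049))
p1=atz('side',S(55,93),.115);p2=atz('side',S(94,108),.115);print('posts',p1,p2,np.linalg.norm(p1-p2))
for q in [(132,14),(228,0),(155,120),(240,100)]: print('rim',atz('top',T(*q),.07))
d=(fr-fl)/np.linalg.norm(fr-fl); print('rack yaw', np.degrees(np.arctan2(d[1],d[0])))
```

```text
roof front top [ 0.5436 -0.1685  0.07  ] [ 0.5712 -0.2957  0.07  ] 0.13016541040022134
side [ 0.5453 -0.1781  0.07  ] [ 0.5743 -0.2948  0.07  ] 0.12018994826732238
tab top [ 0.5415 -0.2337  0.049 ]
tab side top [ 0.547  -0.2351  0.049 ]
posts [0.5578 0.214  0.115 ] [0.5718 0.1712 0.115 ] 0.04501680606379062
rim [0.68   0.2708 0.07  ]
rim [0.6978 0.1635 0.07  ]
rim [0.5613 0.2395 0.07  ]
rim [0.5853 0.1462 0.07  ]
rack yaw -77.73087610899975
```

```bash
cat >> h.py <<'E'
def delta(pos,yaw):
    "tool-down target with tool x at yaw deg -> tool shift cm, rotvec deg"
    o=env.get_obs(); r=R.from_quat(o['eef_rot']); y=np.radians(yaw)
    x=np.array([np.cos(y),np.sin(y),0]); z=np.array([0,0,-1.]); T=R.from_matrix(np.stack([x,np.cross(z,x),z],1))
    s=r.inv().apply(np.asarray(pos)-o['eef_pos'])*100; w=np.degrees((r.inv()*T).as_rotvec())
    print('shift cm',np.round(s,2),'turn',np.round(w,2),'| now',np.round(o['eef_pos'],4),'F',np.round(o['force'],1),'w',round(o['gripper_width'],4),'t',o['time_s'])
E
python3 - <<'E'
from h import *
print(atz('top',(477.8,256.8),.04))
delta([.575,.19,.27],193); delta([.50,-.245,.20],192.4)
E
```

```text
[ 0.44643625 -0.36741975  0.04      ]
shift cm [-44.43 -21.36  -2.17] turn [  0.     0.   -37.51] | now [0.2593 0.5687 0.2483] F [-1.2  0.2 -0. ] w 0.0854 t 1.35
shift cm [-55.66 -64.05   4.83] turn [  0.     0.   -36.91] | now [0.2593 0.5687 0.2483] F [-1.2  0.2 -0. ] w 0.0854 t 1.35
```

Call:
move_arm([
  [-1,[-44.4,-21.4,-2.2],[0,0,-37.5]],
  [-1,[-44.4,-21.4,-2.2],[0,0,-37.5]],
  [-1,[-44.4,-21.4,-2.2],[0,0,-37.5]],
  [-1,[-44.4,-21.4,-2.2],[0,0,-37.5]],
  [-1,[-44.4,-21.4,-2.2],[0,0,-37.5]],
  [-1,[-44.4,-21.4,-2.2],[0,0,-37.5]],
  [-1,[-44.4,-21.4,-2.2],[0,0,-37.5]],
  [-1,[-44.4,-21.4,-2.2],[0,0,-37.5]],
  [-1,[-44.4,-21.4,-2.2],[0,0,-37.5]],
  [-1,[-44.4,-21.4,-2.2],[0,0,-37.5]],
])

```text
time_s: 2.6
eef_pos: [0.5743, 0.1896, 0.2701]
eef_rot: [-0.113, 0.994, 0.0, -0.0]
force: [0.1, 0.3, 1.2]
gripper_width: 0.0855
```

Run:
```python
from h import *
delta([.50,-.245,.20],192.4)
print(np.round(env.get_obs()['qvel'],3))
K,E,_=cal('wrist'); np.savez('w1.npz',K=K,E=E)
cap('wrist','w1')
for q in ['tub_rim','tub_posts','catch_1']:
  print(q,[(np.round(r['location'],1),round(r['score'],2)) for r in env.search_frame('wrist',q)][:5])
for P in [[.634,.206,.07],[.5644,.192,.115]]: print(px('wrist',P))
```

```text
shift cm [ 16.96 -40.7    7.  ] turn [ 0.02 -0.04  0.53] | now [0.5743 0.1896 0.2701] F [0.1 0.3 1.2] w 0.0855 t 2.6
[ 0.031 -0.007  0.01   0.002 -0.001  0.001]
tub_rim [(array([332.8, 200. ]), 0.61)]
tub_posts [(array([330.5, 199.2]), 0.63)]
catch_1 [(array([379.7, 268.3]), 0.84), (array([383.4, 197.9]), 0.82), (array([284. , 267.8]), 0.66), (array([272.3, 203.7]), 0.61)]
[324.45183652 236.92063661]
[327.15056796 179.68273119]
```

View pics/w1.png

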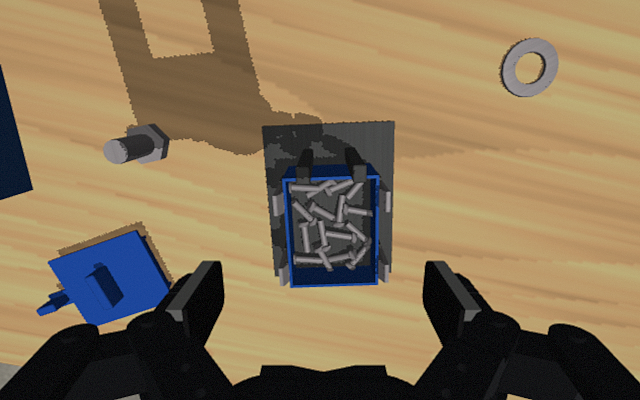

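```bash
python3 -c "
import cv2
a=cv2.imread('pics/w1.png')[140:300,250:410]; cv2.imwrite('pics/w1z.png',cv2.resize(a,None,fx=3.75,fy=3.75,interpolation=cv2.INTER_CUBIC))"
```

```text
(no output)
```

View pics/w1z.png

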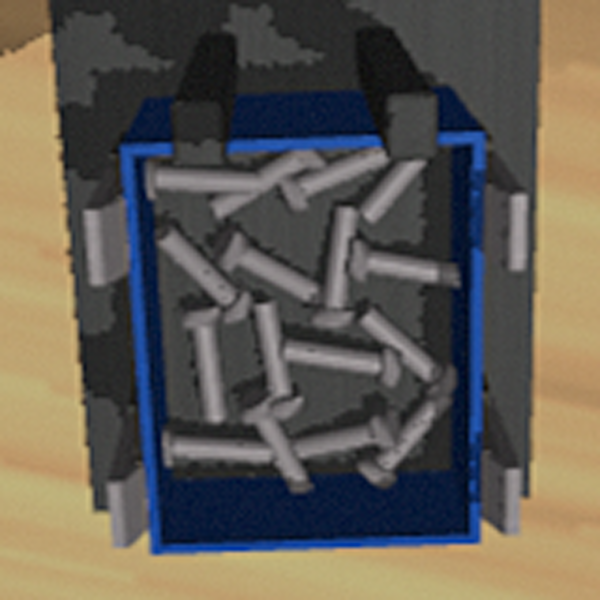

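```bash
cat > tub.py <<'E'
import h
from h import *
np.set_printoptions(precision=4,suppress=True)
d=np.load('w1.npz'); h.cal=lambda n:(d['K'],d['E'],None)
Z=lambda u,v:(250+u/3.75-.37,140+v/3.75-.37)
def fit(qs,z):
    c=np.array([atz('w',Z(*q),z) for q in qs]); TL,TR,BL,BR=c
    yaw=lambda v:np.degrees(np.arctan2(v[1],v[0]))
    print('c',c.mean(0),'yaws',yaw(BL-TL),yaw(BR-TR),yaw(TL-TR)+0-90+180*0,yaw(BL-BR)-90,'len',*[np.linalg.norm(v) for v in (BL-TL,BR-TR,TR-TL,BR-BL)])
fit([(121,147),(487,133),(153,553),(480,542)],.07)
fit([(135,158),(475,146),(162,543),(470,533)],.07)
a=atz('w',Z(198.5,126),.115);b=atz('w',Z(412.5,126),.115);print('posts',a,b,(a+b)/2,np.linalg.norm(a-b),np.degrees(np.arctan2((a-b)[1],(a-b)[0]))-90)
ct=[atz('w',Z(*q),.087) for q in [(86,210),(518,197),(113,478),(512,470)]]
print(np.array(ct),np.mean(ct,0))
E
python3 tub.py
```

```text
c [0.6295 0.2117 0.07  ] yaws 15.294605971901676 14.654022292239379 -164.87117614896667 -164.9148556441092 len 0.11990730506070624 0.11998270306178964 0.09549760878149757 0.09415642422965148
c [0.6295 0.2118 0.07  ] yaws 14.979751631156715 14.736541795967334 -165.03783736486565 -164.9961431370391 len 0.11367950366941264 0.11361600056434124 0.08895074605506499 0.08846847253381468
posts [0.5641 0.1693 0.115 ] [0.5534 0.2161 0.115 ] [0.5587 0.1927 0.115 ] 0.04795081230141326 -167.11097996704115
[[0.5976 0.1458 0.087 ]
 [0.5701 0.2507 0.087 ]
 [0.6695 0.1664 0.087 ]
 [0.6433 0.27   0.087 ]] [0.6201 0.2082 0.087 ]
```

Call:
move_arm([
  [-1,[17.5,-41,7],[0,0,0.5]],
  [-1,[17.5,-41,7],[0,0,0.5]],
  [-1,[17.5,-41,7],[0,0,0.5]],
  [-1,[17.5,-41,7],[0,0,0.5]],
  [-1,[17.5,-41,7],[0,0,0.5]],
  [-1,[17.5,-41,7],[0,0,0.5]],
  [-1,[17.5,-41,7],[0,0,0.5]],
  [-1,[17.5,-41,7],[0,0,0.5]],
  [-1,[17.5,-41,7],[0,0,0.5]],
])

```text
time_s: 3.92
eef_pos: [0.4961, -0.2477, 0.2001]
eef_rot: [-0.109, 0.994, 0.0, -0.0]
force: [-0.0, 0.4, -0.4]
gripper_width: 0.0854
```

Run:
```python
from h import *
K,E,_=cal('wrist'); np.savez('w2.npz',K=K,E=E)
cap('wrist','w2'); cap('wrist','w2b')
for q in ['lid_tab','rack']:
  print(q,[(np.round(r['location'],1),round(r['score'],2)) for r in env.search_frame('wrist',q)][:5])
for P in [[.543,-.235,.049],[.558,-.233,.07]]: print(px('wrist',P))
delta([.50,-.245,.20],192.4)
import cv2
a=cv2.imread('pics/w2.png')[100:300,220:480]; cv2.imwrite('pics/w2z.png',cv2.resize(a,None,fx=3,fy=3,interpolation=cv2.INTER_CUBIC))
```

```text
lid_tab [(array([319.3, 251. ]), 0.92), (array([630.1, 341.6]), 0.69)]
rack [(array([320.5, 311. ]), 0.9)]
[324.55021786 243.09939238]
[323.01085386 269.87430825]
shift cm [-0.36  0.07  0.06] turn [0.01 0.01 0.3 ] | now [ 0.4966 -0.2465  0.2006] F [ 0.8 -0.2 -0.1] w 0.0851 t 4.125
```

View pics/w2.png

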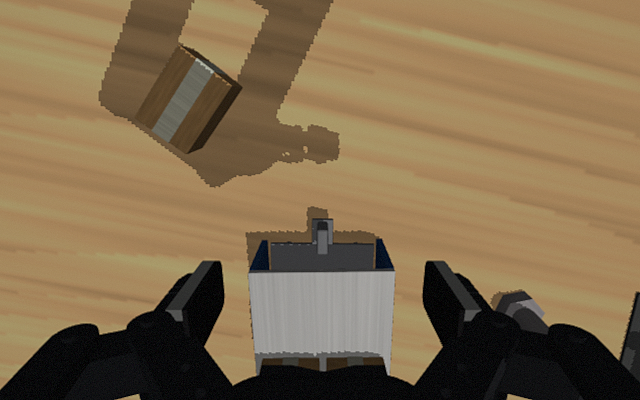

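View pics/w2z.png

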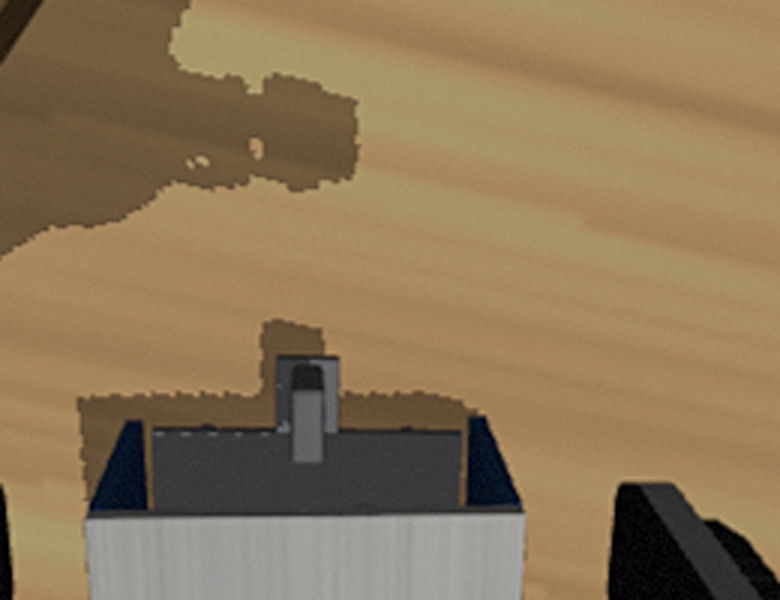

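Run:
```python
import h
from h import *
np.set_printoptions(precision=4,suppress=True)
d=np.load('w2.npz'); 
real=h.cal
h.cal=lambda n:(d['K'],d['E'],None)
Z=lambda u,v:(220+u/3-.33,100+v/3-.33)
yaw=lambda v:np.degrees(np.arctan2(v[1],v[0]))
f=[atz('w',Z(*q),.049) for q in [(292,391),(323,391),(325,462),(292,462)]]
print('fin',np.mean(f,0),[np.linalg.norm(f[i]-f[i-1]) for i in range(4)],yaw(f[2]+f[3]-f[0]-f[1]))
for n,a,b,z in [('tongue',(277,357),(339,357),.025),('roof',(87,517),(524,513),.07),('plate',(152,432),(462,432),.025)]:
    a=atz('w',Z(*a),z);b=atz('w',Z(*b),z);print(n,(a+b)/2,np.linalg.norm(a-b),yaw(b-a)-90)
h.cal=real
c,s=np.cos(np.radians(12.5)),np.sin(np.radians(12.5))
```

```text
fin [ 0.5415 -0.2385  0.049 ] [np.float64(0.022573039929268193), np.float64(0.009003360475641686), np.float64(0.022582122877539614), np.float64(0.009794518885326032)] 13.210691825951374
tongue [ 0.5287 -0.2414  0.025 ] 0.019367054763120242 12.511476691653655
roof [ 0.5588 -0.2354  0.07  ] 0.12187949220876844 13.102297438705051
plate [ 0.5535 -0.2362  0.025 ] 0.09905941021460647 12.514808899546622
```

Run:
```python
from h import *
delta([.5386,-.2392,.046],192.7)
```

```text
shift cm [-4.25 -0.21 15.46] turn [0.01 0.01 0.  ] | now [ 0.4966 -0.2465  0.2006] F [ 0.8 -0.2 -0.1] w 0.0851 t 4.125
```

Call:
move_arm([
  [-0.4,[-4.2,-0.2,5],[0,0,0]],
  [-0.4,[-4.2,-0.2,10],[0,0,0]],
  [-0.4,[-4.2,-0.2,13.5],[0,0,0]],
  [-0.4,[-4.2,-0.2,15.4],[0,0,0]],
  [-0.4,[-4.2,-0.2,15.4],[0,0,0]],
], squeeze=30)

```text
time_s: 4.75
eef_pos: [0.5378, -0.2383, 0.046]
eef_rot: [-0.111, 0.994, 0.001, -0.001]
force: [-0.2, 0.5, 0.1]
gripper_width: 0.0594
```

Run:
```python
from h import *
cap('wrist','w3');delta([.5386,-.2392,.046],192.7)
```

```text
shift cm [ 0.01 -0.03  0.12] turn [0.   0.03 0.04] | now [ 0.5386 -0.2388  0.0472] F [-0.2 -0.3  0.1] w 0.0597 t 4.8
```

View pics/w3.png

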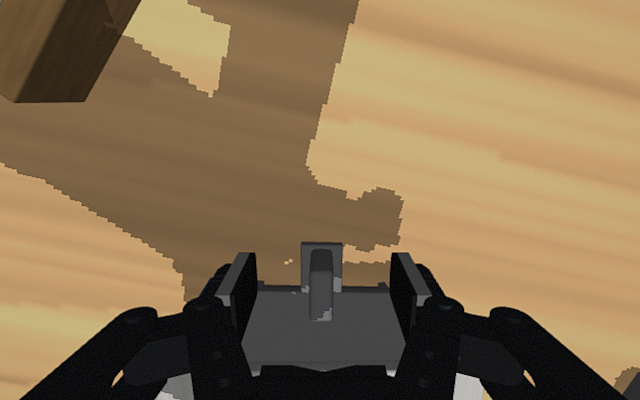

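Tab is centred between the pads (fin at ~(320,285), pads at 245 and 400). Closing.

Call:
move_arm([
  [1,[0,0,0],[0,0,0]],
  [1,[0,0,0],[0,0,0]],
  [1,[0,0,0],[0,0,0]],
  [1,[0,0,0],[0,0,0]],
  [1,[0,0,0],[0,0,0]],
], squeeze=30)

```text
time_s: 5.42
eef_pos: [0.5391, -0.2393, 0.048]
eef_rot: [-0.111, 0.994, -0.0, 0.001]
force: [-2.0, -0.5, 7.0]
gripper_width: 0.0091
```

Call:
move_arm([
  [1,[1,0,-0.1],[0,0,0]],
  [1,[2.2,0,-0.1],[0,0,0]],
  [1,[3.7,0,-0.1],[0,0,0]],
  [1,[5.2,0,-0.1],[0,0,0]],
  [1,[6.7,0,-0.1],[0,0,0]],
  [1,[8.2,0,-0.1],[0,0,0]],
  [1,[9.7,0,-0.1],[0,0,0]],
  [1,[11,0,-0.1],[0,0,0]],
  [1,[11.8,0,-0.1],[0,0,0]],
  [1,[12.1,0,-0.1],[0,0,0]],
  [1,[12.1,0,-0.1],[0,0,0]],
])

```text
time_s: 6.8
eef_pos: [0.4212, -0.266, 0.0489]
eef_rot: [-0.111, 0.994, -0.0, 0.001]
force: [0.2, 0.4, -2.0]
gripper_width: 0.0093
```

Run:
```python
from h import *
cap('wrist','w4');cap('side','s4');delta([.5386,-.2392,.046],192.7)
import cv2
b=cv2.imread('pics/s4.png')[170:350,260:500]; cv2.imwrite('pics/s4z.png',cv2.resize(b,None,fx=3,fy=3,interpolation=cv2.INTER_CUBIC))
```

```text
shift cm [-12.01   0.03   0.31] turn [-0.06  0.11  0.03] | now [ 0.4215 -0.266   0.0489] F [ 0.5  0.9 -1.8] w 0.0092 t 6.9
```

View pics/w4.png

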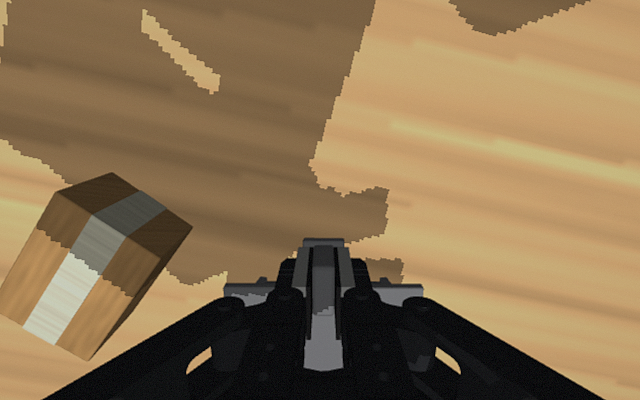

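View pics/s4z.png

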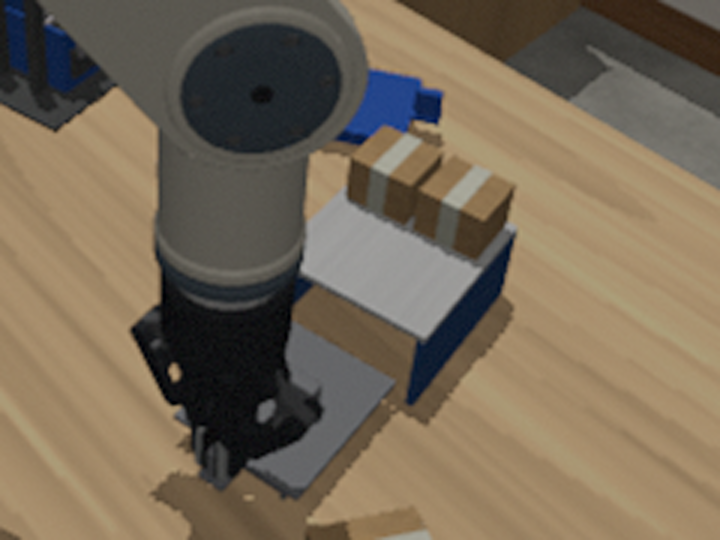

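Call:
move_arm([
  [1,[0,0,0.1],[0,0,0]],
  [1,[0,0,0.1],[0,0,0]],
  [-0.2,[0,0,0.1],[0,0,0]],
  [-0.2,[0,0,0.1],[0,0,0]],
  [-0.2,[0,0,0.1],[0,0,0]],
  [-0.2,[0,0,-1],[0,0,0]],
  [-0.2,[0,0,-4],[0,0,0]],
  [-0.2,[0,0,-9],[0,0,0]],
  [-0.2,[3,0,-13],[0,0,-10]],
  [-0.2,[3,0,-17],[0,0,0]],
  [-0.2,[3,0,-17],[0,0,0]],
])

```text
time_s: 8.28
eef_pos: [0.3932, -0.2737, 0.2226]
eef_rot: [-0.11, 0.994, -0.003, 0.004]
force: [-0.3, 0.3, 0.4]
gripper_width: 0.0514
```

Run:
```python
from h import *
K,E,_=cal('wrist'); np.savez('w5.npz',K=K,E=E)
cap('wrist','w5')
delta([.4990,-.2490,.20],102.7)
for q in ['lid_grip','lid_tab']:
  print(q,[(np.round(r['location'],1),round(r['score'],2)) for r in env.search_frame('wrist',q)][:5])
import cv2
a=cv2.imread('pics/w5.png')[170:370,220:480]; cv2.imwrite('pics/w5z.png',cv2.resize(a,None,fx=3,fy=3,interpolation=cv2.INTER_CUBIC))
```

```text
shift cm [-10.91  -0.     2.12] turn [2.000e-02 3.800e-01 9.005e+01] | now [ 0.3925 -0.273   0.2207] F [-0.1  1.6  0.3] w 0.0514 t 8.325
lid_grip [(array([325.7, 266.3]), 0.84)]
lid_tab [(array([327.9, 265.6]), 0.76)]
```

View pics/w5.png

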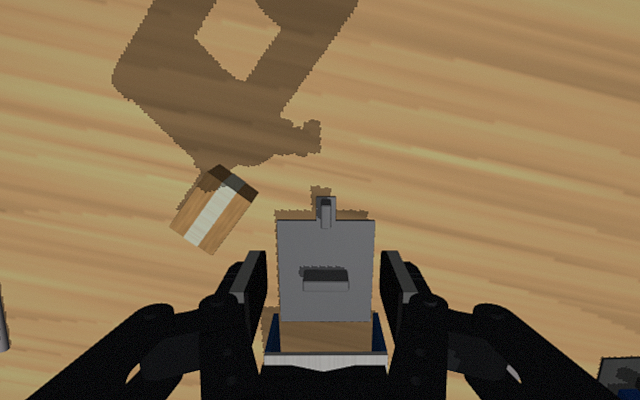

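View pics/w5z.png

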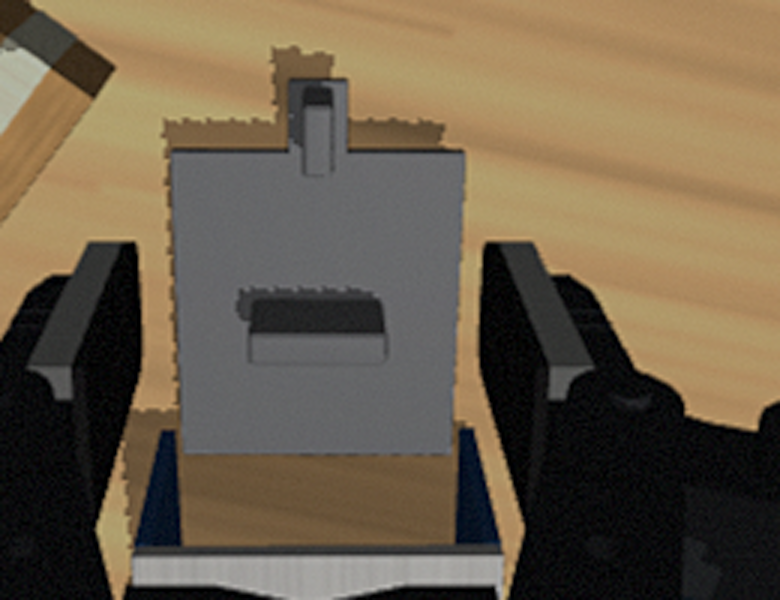

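Run:
```python
import h
from h import *
np.set_printoptions(precision=4,suppress=True)
real=h.cal
d=np.load('w5.npz'); h.cal=lambda n:(d['K'],d['E'],None)
Z=lambda u,v:(220+u/3-.33,170+v/3-.33)
yaw=lambda v:np.degrees(np.arctan2(v[1],v[0]))
f=np.array([atz('w',Z(*q),.051) for q in [(248,335),(385,334),(387,363),(249,363)]])
print('bar',f.mean(0),[np.linalg.norm(f[i]-f[i-1]) for i in range(4)],yaw(f[1]+f[2]-f[0]-f[3])+90)
f=np.array([atz('w',Z(*q),.025) for q in [(171,151),(465,151),(450,453),(183,453)]])
print('plate',f.mean(0),[np.linalg.norm(f[i]-f[i-1]) for i in range(4)],yaw(f[1]+f[2]-f[0]-f[3])+90,yaw(f[2]+f[3]-f[0]-f[1]))
h.cal=real
delta([.4925,-.2495,.13],102.7)
```

```text
bar [ 0.4943 -0.2502  0.051 ] [np.float64(0.010453309375112898), np.float64(0.04489979626819283), np.float64(0.010843296095618248), np.float64(0.045647506421977416)] 193.04767320682322
plate [ 0.4942 -0.2503  0.025 ] [np.float64(0.11927736620187548), np.float64(0.09887351551655946), np.float64(0.11900215525593405), np.float64(0.09897925518552002)] 192.7926881971847 12.41963053462287
shift cm [-10.33  -0.02   8.86] turn [ 0.04  0.1  90.1 ] | now [ 0.3915 -0.2722  0.2185] F [-0.3 -0.3 -0.3] w 0.051 t 8.425
```

Run:
```python
from h import *
delta([.4942,-.2501,.13],102.7)
```

```text
shift cm [-10.49  -0.12   8.87] turn [4.00e-02 1.00e-01 9.01e+01] | now [ 0.3915 -0.2722  0.2185] F [-0.3 -0.3 -0.3] w 0.051 t 8.425
```

Call:
move_arm([
  [-0.2,[-10.5,-0.1,5],[0,0,90]],
  [-0.2,[-10.5,-0.1,5],[0,0,90]],
  [-0.2,[-10.5,-0.1,5],[0,0,90]],
  [-0.2,[-10.5,-0.1,7],[0,0,90]],
  [-0.2,[-10.5,-0.1,9],[0,0,90]],
  [-0.2,[-10.5,-0.1,9],[0,0,90]],
  [-0.2,[-10.5,-0.1,9],[0,0,90]],
  [-0.2,[-10.5,-0.1,9],[0,0,90]],
  [-0.2,[-10.5,-0.1,9],[0,0,90]],
  [-0.2,[-10.5,-0.1,9],[0,0,90]],
])

```text
time_s: 9.68
eef_pos: [0.4935, -0.2493, 0.1272]
eef_rot: [0.623, 0.782, 0.0, -0.001]
force: [0.4, 1.0, -0.2]
gripper_width: 0.0511
```

Run:
```python
from h import *
K,E,_=cal('wrist'); np.savez('w6.npz',K=K,E=E)
cap('wrist','w6')
delta([.4942,-.2501,.047],102.7)
import cv2
a=cv2.imread('pics/w6.png')[150:400,160:480]; cv2.imwrite('pics/w6z.png',cv2.resize(a,None,fx=2.4,fy=2.4,interpolation=cv2.INTER_CUBIC))
```

```text
shift cm [-0.08  0.04  8.05] turn [-0.01 -0.04  0.24] | now [ 0.4937 -0.2494  0.1275] F [-0.   0.4  1.2] w 0.0513 t 9.725
```

View pics/w6z.png

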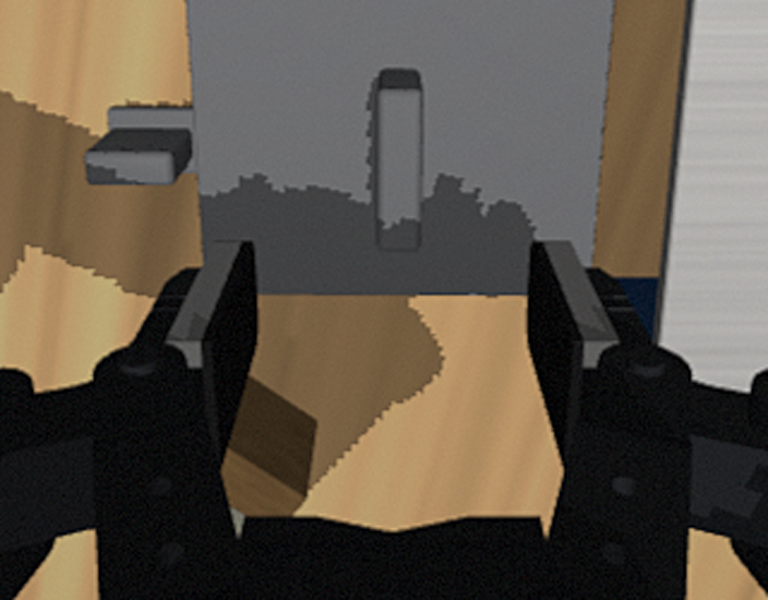

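Call:
move_arm([
  [-0.2,[-0.1,0,4],[0,0,0.2]],
  [-0.2,[-0.1,0,7],[0,0,0.2]],
  [-0.2,[-0.1,0,8],[0,0,0.2]],
  [-0.2,[-0.1,0,8],[0,0,0.2]],
  [1,[-0.1,0,8],[0,0,0.2]],
  [1,[-0.1,0,8],[0,0,0.2]],
  [1,[-0.1,0,8],[0,0,0.2]],
  [1,[-0.1,0,8],[0,0,0.2]],
  [1,[-0.1,0,8],[0,0,0.2]],
], squeeze=50)

```text
time_s: 10.85
eef_pos: [0.4946, -0.2507, 0.0486]
eef_rot: [0.624, 0.781, 0.0, 0.001]
force: [-0.5, 0.3, 5.6]
gripper_width: 0.011
```

Run:
```python
from h import *
delta([.4942,-.2501,.047],102.7)
```

```text
shift cm [ 0.07 -0.02  0.16] turn [0.08 0.03 0.05] | now [ 0.4946 -0.2507  0.0486] F [-0.5  0.3  5.6] w 0.011 t 10.85
```

Call:
move_arm([
  [1,[0,0,-1],[0,0,0]],
  [1,[0,0,-4],[0,0,0]],
  [1,[0,0,-8],[0,0,0]],
  [1,[0,0,-12],[0,0,0]],
  [1,[0,0,-16],[0,0,0]],
  [1,[0,0,-17],[0,0,0]],
  [1,[0,0,-17],[0,0,0]],
])

```text
time_s: 11.72
eef_pos: [0.4942, -0.2506, 0.2188]
eef_rot: [0.624, 0.781, 0.0, 0.001]
force: [0.4, 0.1, -3.0]
gripper_width: 0.0108
```

Run:
```python
from h import *
delta([.6290,.2115,.215],105)
```

```text
shift cm [42.1  23.34  0.38] turn [ 0.11  0.06 -2.25] | now [ 0.4942 -0.2506  0.2188] F [ 0.4  0.1 -3. ] w 0.0108 t 11.725
```

Moving smoothly in smaller steps (about 3–4 cm per row).

Call:
move_arm([
  [1,[1.8,1,0],[0,0,0]],
  [1,[4.5,2.5,0],[0,0,0]],
  [1,[8.1,4.5,0],[0,0,-1]],
  [1,[11.7,6.5,0],[0,0,-1]],
  [1,[15.3,8.5,0],[0,0,-1]],
  [1,[18.9,10.5,0],[0,0,-1]],
  [1,[22.5,12.5,0],[0,0,-2]],
  [1,[26.1,14.5,0],[0,0,-2]],
  [1,[29.7,16.5,0],[0,0,-2]],
  [1,[33.3,18.5,0],[0,0,-2]],
  [1,[36.9,20.5,0.4],[0,0,-2.2]],
  [1,[39.6,22,0.4],[0,0,-2.2]],
  [1,[41.4,23,0.4],[0,0,-2.2]],
  [1,[42.1,23.3,0.4],[0,0,-2.2]],
  [1,[42.1,23.3,0.4],[0,0,-2.2]],
  [1,[42.1,23.3,0.4],[0,0,-2.2]],
])

```text
time_s: 13.72
eef_pos: [0.6283, 0.2104, 0.2147]
eef_rot: [0.609, 0.793, 0.0, 0.001]
force: [-0.7, -1.0, -2.4]
gripper_width: 0.0107
```

Run:
```python
from h import *
cap('wrist','w7');cap('side','s7');cap('top','t7');delta([.6290,.2115,.14],105)
b=cv2.imread('pics/s7.png')[60:260,190:430]; cv2.imwrite('pics/s7z.png',cv2.resize(b,None,fx=3,fy=3,interpolation=cv2.INTER_CUBIC))
b=cv2.imread('pics/t7.png')[110:270,160:340]; cv2.imwrite('pics/t7z.png',cv2.resize(b,None,fx=3.5,fy=3.5,interpolation=cv2.INTER_CUBIC))
```

```text
shift cm [0.09 0.05 7.5 ] turn [ 0.11  0.06 -0.11] | now [0.6286 0.2106 0.215 ] F [-0.4 -0.2 -2.6] w 0.0109 t 13.875
```

View pics/w7.png

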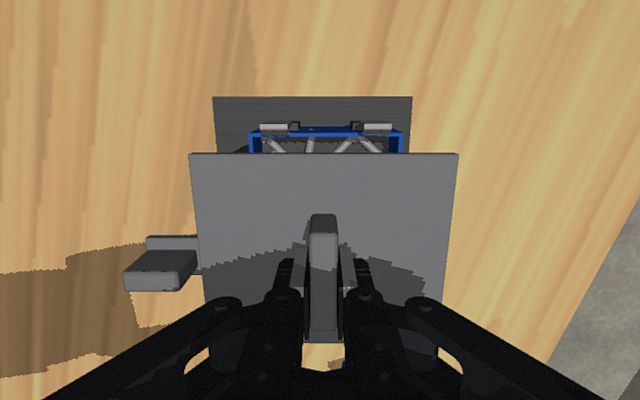

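View pics/s7z.png

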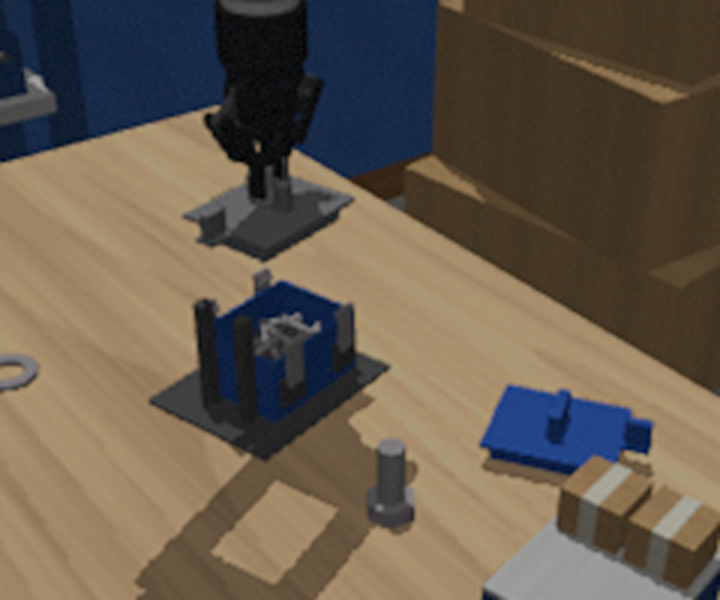

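View pics/t7z.png

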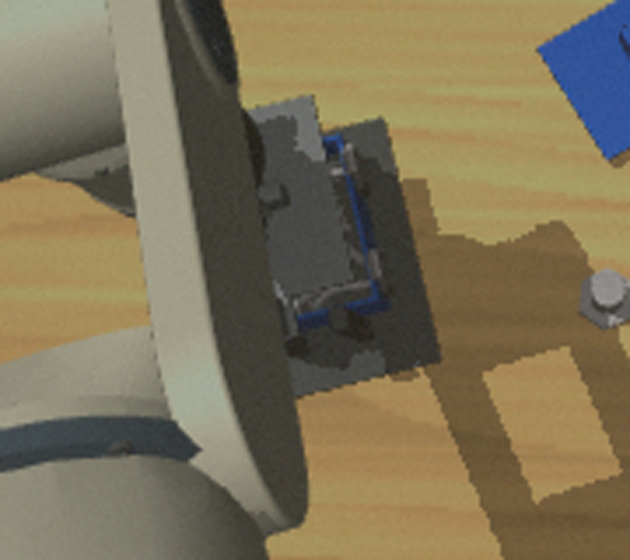

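```bash
python3 -c "
import cv2
b=cv2.imread('pics/w7.png')[90:170,180:470]; cv2.imwrite('pics/w7z.png',cv2.resize(b,None,fx=2.75,fy=2.75,interpolation=cv2.INTER_CUBIC))"
```

```text
(no output)
```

View pics/w7z.png

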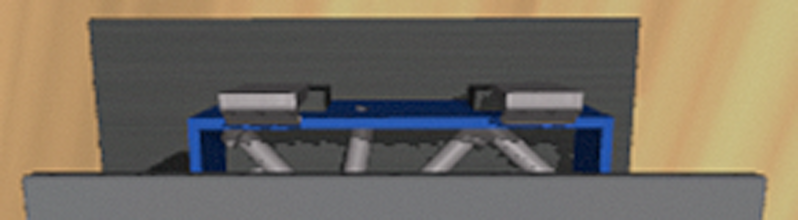

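Run:
```python
from h import *
np.set_printoptions(precision=4,suppress=True)
c,s=np.cos(np.radians(15)),np.sin(np.radians(15)); L=lambda p:(p[0]*c+p[1]*s, -p[0]*s+p[1]*c)
a=lambda u,v,z:atz('wrist',(180+u/2.75-.3,90+v/2.75-.3),z)
r1,r2=a(189,118,.07),a(613,118,.07);p1,p2=a(23,174,.1914),a(765,176,.1914)
print('rim len',np.linalg.norm(r1-r2),'plate len',np.linalg.norm(p1-p2))
print('rim mid lid-frame',L((r1+r2)/2),'plate mid',L((p1+p2)/2), 'tub est',L((.6295,.2117)),'tcp',L(env.get_obs()['eef_pos']))
for n,v in (('rim',r2-r1),('plate',p2-p1)): print(n,np.degrees(np.arctan2(v[1],v[0])))
```

```text
rim len 0.12067100022579264 plate len 0.1185870112770655
rim mid lid-frame (np.float64(0.6634361244614577), np.float64(0.0886977029317722)) plate mid (np.float64(0.6614232904152362), np.float64(0.09148746740056618)) tub est (np.float64(0.6628422994971721), np.float64(0.041559908533358975)) tcp (np.float64(0.6616577466674194), np.float64(0.040714724243925415))
rim 14.844489954527567
plate 14.68804720146099
```

Call:
move_arm([
  [1,[0,0.17,2],[0,0,-0.1]],
  [1,[0,0.17,4.5],[0,0,-0.1]],
  [1,[0,0.17,7],[0,0,-0.1]],
  [1,[0,0.17,8.5],[0,0,-0.1]],
  [1,[0,0.17,9],[0,0,-0.1]],
  [1,[0,0.17,9.2],[0,0,-0.1]],
  [1,[0,0.17,9.2],[0,0,-0.1]],
])

```text
time_s: 14.75
eef_pos: [0.6309, 0.2111, 0.1236]
eef_rot: [0.609, 0.793, 0.001, 0.001]
force: [-0.5, 0.5, -2.5]
gripper_width: 0.0106
```

Run:
```python
from h import *
cap('wrist','w8');cap('side','s8');delta([.6290,.2115,.112],105)
b=cv2.imread('pics/s8.png')[100:220,220:340]; cv2.imwrite('pics/s8z.png',cv2.resize(b,None,fx=5,fy=5,interpolation=cv2.INTER_CUBIC))
```

```text
shift cm [ 0.09 -0.18  1.18] turn [ 0.19  0.06 -0.  ] | now [0.6309 0.2111 0.1238] F [-0.1 -0.1 -3.3] w 0.0112 t 14.85
```

View pics/w8.png

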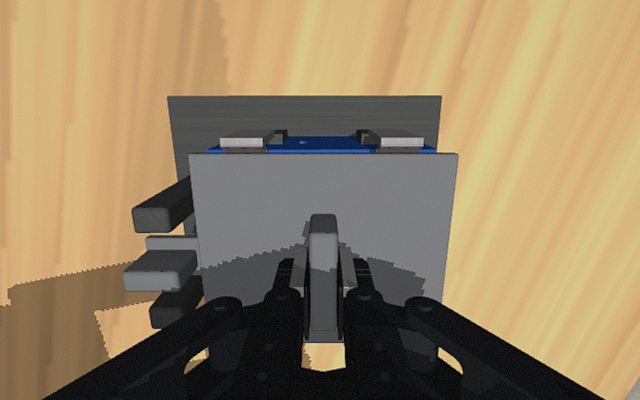

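View pics/s8z.png

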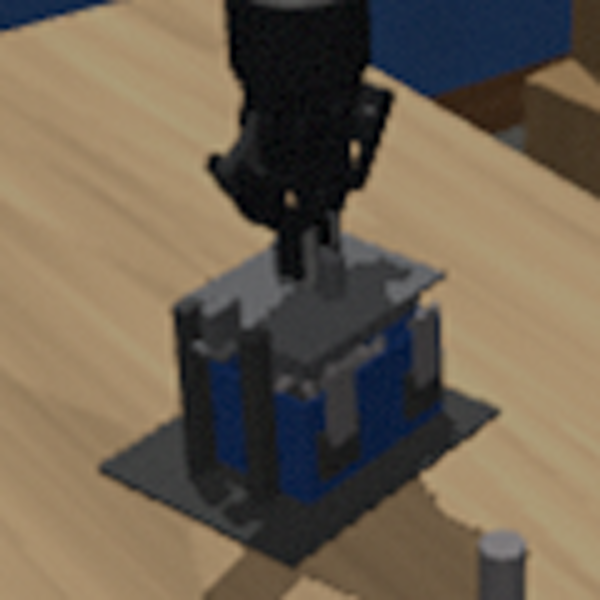

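Call:
move_arm([
  [1,[0,0,0.3],[0,0,0]],
  [1,[0,0,0.6],[0,0,0]],
  [1,[0,0,0.9],[0,0,0]],
  [1,[0,0,1.0],[0,0,0]],
  [1,[0,0,1.0],[0,0,0]],
])

```text
time_s: 15.48
eef_pos: [0.6309, 0.2111, 0.1137]
eef_rot: [0.609, 0.793, 0.001, 0.001]
force: [-0.1, 0.6, -2.7]
gripper_width: 0.011
```

Call:
move_arm([
  [1,[0,0,0.1],[0,0,0]],
  [1,[0,0,0.2],[0,0,0]],
  [1,[0,0,0.3],[0,0,0]],
  [1,[0,0,0.3],[0,0,0]],
])

```text
time_s: 15.98
eef_pos: [0.6314, 0.2113, 0.112]
eef_rot: [0.609, 0.793, 0.001, 0.002]
force: [-1.1, -0.9, 7.8]
gripper_width: 0.0108
```

Call:
move_arm([
  [1,[0,0,0.1],[0,0,0]],
  [1,[0,0,0.2],[0,0,0]],
  [1,[0,0,0.3],[0,0,0]],
  [1,[0,0,0.4],[0,0,0]],
], squeeze=80)

```text
time_s: 16.48
eef_pos: [0.6324, 0.2116, 0.11]
eef_rot: [0.609, 0.793, 0.002, 0.002]
force: [-3.2, -0.0, 16.6]
gripper_width: 0.01
```

Run:
```python
from h import *
cap('wrist','w9');cap('side','s9');delta([.6290,.2115,.112],105); print(env.get_obs()['wrist_torque'])
b=cv2.imread('pics/s9.png')[100:220,220:340]; cv2.imwrite('pics/s9z.png',cv2.resize(b,None,fx=5,fy=5,interpolation=cv2.INTER_CUBIC))
```

```text
shift cm [ 0.07 -0.34 -0.22] turn [ 0.4   0.05 -0.  ] | now [0.6324 0.2117 0.1098] F [-3.5 -1.5 13.2] w 0.0099 t 16.575
[-0.07609954  0.57302066 -0.00869375]
```

View pics/w9.png

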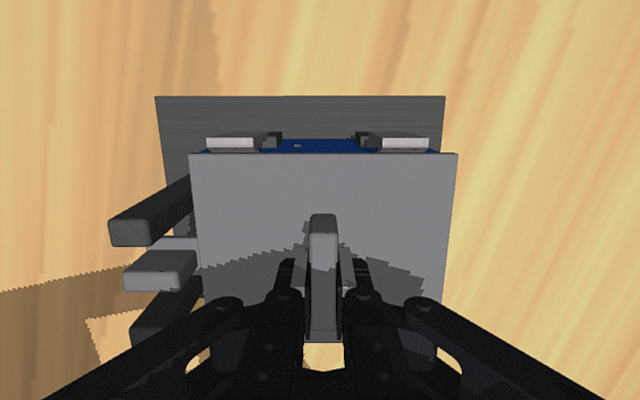

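View pics/s9z.png

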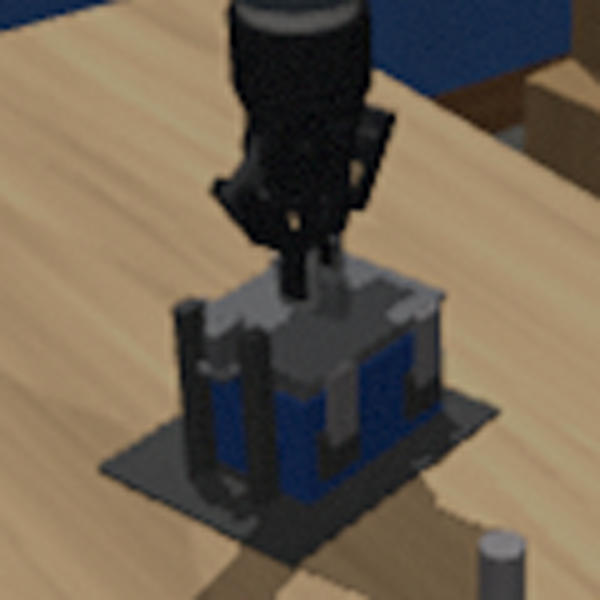

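Call:
move_arm([
  [1,[0.05,-0.1,-0.3],[0.3,0,0]],
  [1,[0.05,-0.28,-0.3],[0.4,0,0]],
  [1,[0.05,-0.28,-0.2],[0.4,0,0]],
  [1,[0.05,-0.28,0],[0.4,0,0]],
  [1,[0.05,-0.28,0],[0.4,0,0]],
])

```text
time_s: 17.2
eef_pos: [0.6303, 0.2117, 0.1109]
eef_rot: [0.609, 0.793, 0.001, 0.001]
force: [0.1, -0.3, 7.9]
gripper_width: 0.0102
```

Run:
```python
from h import *
cap('wrist','w10');delta([.6295,.2117,.112],105); print(env.get_obs()['wrist_torque'])
```

```text
shift cm [ 0.01 -0.08 -0.11] turn [ 0.1   0.03 -0.01] | now [0.6303 0.2118 0.1109] F [ 0.1 -1.8  9.1] w 0.0103 t 17.25
[-0.07010181  0.0656678   0.03356355]
```

View pics/w10.png

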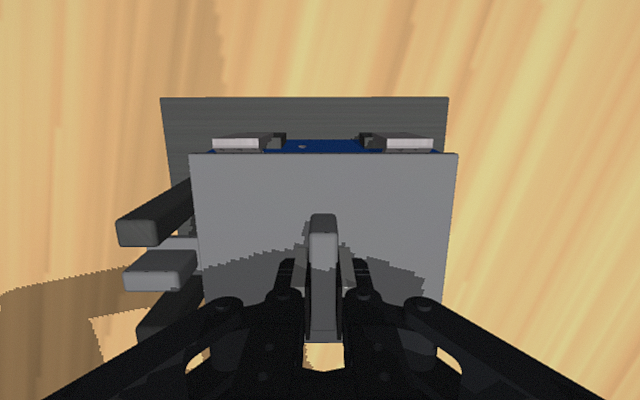

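Call:
move_arm([
  [1,[0,0,0.15],[0,0,0]],
  [1,[0,0,0.3],[0,0,0]],
  [1,[0,0,0.4],[0,0,0]],
  [1,[0,0,0.5],[0,0,0]],
])

```text
time_s: 17.75
eef_pos: [0.6313, 0.2123, 0.1082]
eef_rot: [0.609, 0.793, 0.002, 0.001]
force: [-3.9, -2.4, 21.4]
gripper_width: 0.0101
```

Call:
move_arm([
  [1,[0,-0.12,0.1],[0.2,0,0]],
  [1,[0,-0.15,0.25],[0.2,0,0]],
  [1,[0,-0.15,0.4],[0.2,0,0]],
  [1,[0,-0.15,0.5],[0.2,0,0]],
])

```text
time_s: 18.25
eef_pos: [0.6316, 0.2127, 0.1069]
eef_rot: [0.609, 0.793, 0.002, 0.001]
force: [-7.0, -1.8, 33.6]
gripper_width: 0.0101
```

Run:
```python
from h import *
cap('wrist','w11');cap('side','s11');delta([.6295,.2117,.112],105); print(env.get_obs()['wrist_torque'])
b=cv2.imread('pics/s11.png')[100:220,220:340]; cv2.imwrite('pics/s11z.png',cv2.resize(b,None,fx=5,fy=5,interpolation=cv2.INTER_CUBIC))
```

```text
shift cm [-0.04 -0.23 -0.51] turn [ 0.3  -0.04 -0.02] | now [0.6316 0.2127 0.1069] F [-3.9 -1.1 28.6] w 0.0101 t 18.35
[-0.12928372  0.94138378  0.08098423]
```

View pics/w11.png

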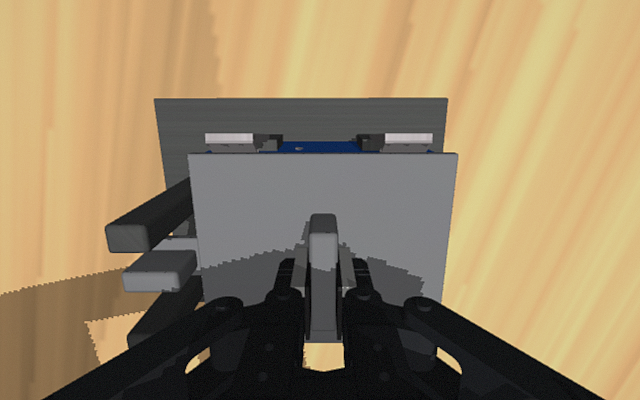

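View pics/s11z.png

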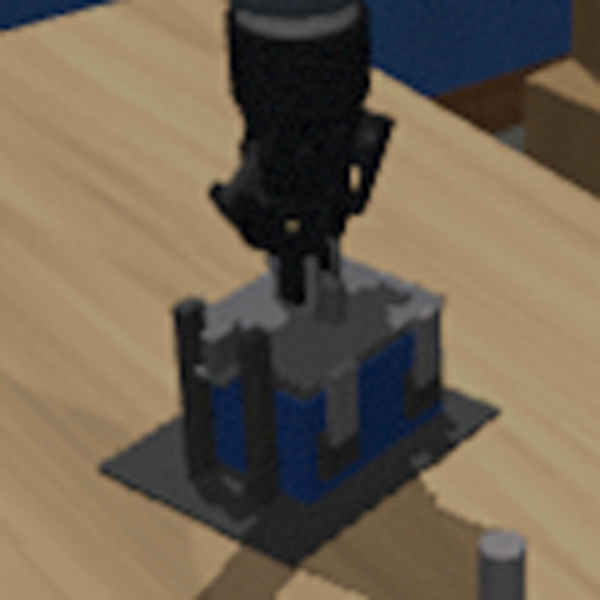

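Call:
move_arm([
  [1,[0,-0.1,-0.3],[0.3,0,0]],
  [1,[0,-0.22,-0.45],[0.3,0,0]],
  [1,[0,-0.22,-0.3],[0.3,0,0]],
  [1,[0,-0.22,-0.3],[0.3,0,0]],
])

```text
time_s: 18.85
eef_pos: [0.6298, 0.2122, 0.1104]
eef_rot: [0.609, 0.793, 0.001, -0.0]
force: [0.8, -1.8, 8.7]
gripper_width: 0.0101
```

Run:
```python
from h import *
cap('wrist','w12');delta([.6295,.2117,.112],105); print(env.get_obs()['wrist_torque'])
```

```text
shift cm [-0.04 -0.05 -0.16] turn [ 0.05 -0.05 -0.03] | now [0.6299 0.2122 0.1104] F [ 0.1 -2.5  8. ] w 0.0099 t 18.9
[-0.16353236 -0.12248541 -0.00843434]
```

View pics/w12.png

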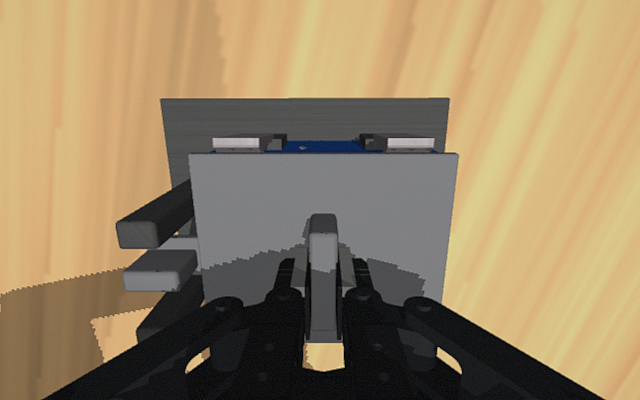

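Call:
move_arm([
  [0.4,[0,0,0],[0,0,0]],
  [0.4,[0,0,0],[0,0,0]],
  [0.4,[0,0,0],[0,0,0]],
  [0.4,[0,0,-1],[0,0,0]],
  [0.4,[0,0,-4],[0,0,0]],
  [1,[0,0,-6],[0,0,0]],
  [1,[0,-2,-6],[0,0,0]],
  [1,[0,-3.8,-6],[0,0,0]],
  [1,[0,-3.8,-5],[0,0,0]],
  [1,[0,-3.8,-3],[0,0,0]],
  [1,[0,-3.8,-2],[0,0,0]],
])

```text
time_s: 20.27
eef_pos: [0.5928, 0.2022, 0.1282]
eef_rot: [0.609, 0.793, -0.0, -0.001]
force: [-1.0, -0.4, -0.1]
gripper_width: 0.0001
```

Run:
```python
from h import *
c,s=np.cos(np.radians(15)),np.sin(np.radians(15))
cap('wrist','w13');cap('side','s13');delta([.6295-.038*c,.2117-.038*s,.1038],105)
b=cv2.imread('pics/s13.png')[100:220,220:340]; cv2.imwrite('pics/s13z.png',cv2.resize(b,None,fx=5,fy=5,interpolation=cv2.INTER_CUBIC))
```

```text
shift cm [-0.03  0.04  2.43] turn [-0.14 -0.03 -0.03] | now [0.5924 0.2021 0.1281] F [ 0.1 -0.9 -0. ] w -0.0001 t 20.375
```

View pics/w13.png

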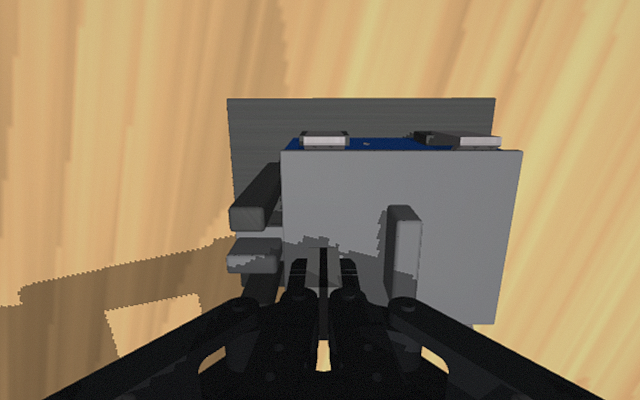

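View pics/s13z.png

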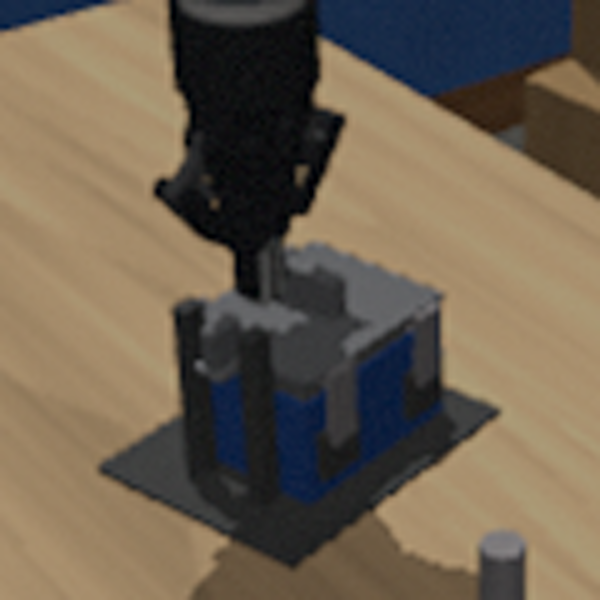

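Call:
move_arm([
  [1,[0,0,1.2],[0.1,0,0]],
  [1,[0,0,2.1],[0.1,0,0]],
  [1,[0,0,2.4],[0.1,0,0]],
  [1,[0,0,2.6],[0.1,0,0]],
])

```text
time_s: 20.88
eef_pos: [0.5922, 0.2021, 0.1026]
eef_rot: [0.609, 0.793, -0.002, -0.002]
force: [-4.6, -1.6, 9.2]
gripper_width: 0.0
```

Call:
move_arm([
  [1,[0,-0.05,0.15],[0,0,0]],
  [1,[0,-0.1,0.3],[0,0,0]],
  [1,[0,-0.1,0.45],[0,0,0]],
  [1,[0,-0.1,0.6],[0,0,0]],
])

```text
time_s: 21.38
eef_pos: [0.5924, 0.2023, 0.0984]
eef_rot: [0.609, 0.793, -0.0, -0.001]
force: [-1.4, 1.1, 6.4]
gripper_width: 0.0
```

Call:
move_arm([
  [1,[0,-0.05,0.15],[0,0,0]],
  [1,[0,-0.05,0.3],[0,0,0]],
  [1,[0,-0.05,0.45],[0,0,0]],
  [1,[0,-0.05,0.6],[0,0,0]],
])

```text
time_s: 21.88
eef_pos: [0.5933, 0.2028, 0.0947]
eef_rot: [0.609, 0.793, 0.001, -0.0]
force: [-5.2, -1.6, 24.0]
gripper_width: -0.0
```

Run:
```python
from h import *
c,s=np.cos(np.radians(15)),np.sin(np.radians(15))
cap('wrist','w14');cap('side','s14');delta([.6295-.038*c,.2117-.038*s,.092],105)
b=cv2.imread('pics/s14.png')[100:220,220:340]; cv2.imwrite('pics/s14z.png',cv2.resize(b,None,fx=5,fy=5,interpolation=cv2.INTER_CUBIC))
```

```text
shift cm [-0.07 -0.06  0.27] turn [ 0.09 -0.08 -0.03] | now [0.5932 0.2027 0.0947] F [-4.1  0.2 15.8] w -0.0003 t 21.975
```

View pics/w14.png

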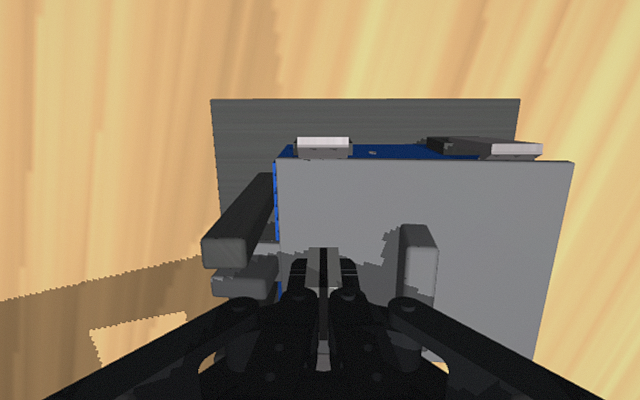

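View pics/s14z.png

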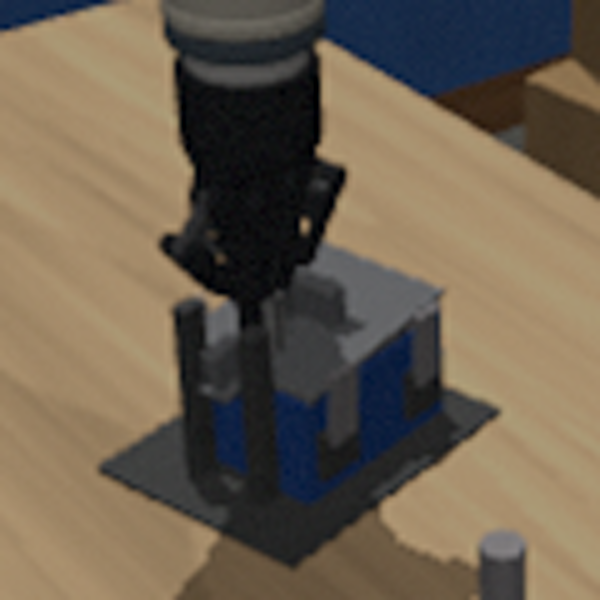

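Call:
move_arm([
  [1,[0,-0.05,0.3],[0.1,0,0]],
  [1,[0,-0.08,0.45],[0.1,0,0]],
  [1,[0,-0.08,0.6],[0.1,0,0]],
])

```text
time_s: 22.35
eef_pos: [0.5938, 0.203, 0.0936]
eef_rot: [0.609, 0.793, 0.002, 0.0]
force: [-15.7, -6.1, 51.8]
gripper_width: -0.0001
```

Call:
move_arm([
  [1,[0,0,-0.6],[0,0,0]],
  [1,[0,0,-3],[0,0,0]],
  [1,[0,0,-6],[0,0,0]],
  [1,[0,0,-6],[0,0,0]],
])

```text
time_s: 22.85
eef_pos: [0.5952, 0.2034, 0.1561]
eef_rot: [0.609, 0.793, 0.004, 0.002]
force: [-0.7, 0.7, -0.1]
gripper_width: -0.0002
```

Run:
```python
from h import *
c,s=np.cos(np.radians(15)),np.sin(np.radians(15))
cap('wrist','w15');cap('side','s15');delta([.6295+.038*c,.2117+.038*s,.15],105)
b=cv2.imread('pics/s15.png')[100:220,220:340]; cv2.imwrite('pics/s15z.png',cv2.resize(b,None,fx=5,fy=5,interpolation=cv2.INTER_CUBIC))
```

```text
shift cm [-0.07  7.5   0.37] turn [ 0.19 -0.08 -0.03] | now [0.5935 0.2028 0.1535] F [-0.8  0.2 -0.3] w 0.0 t 22.95
```

View pics/w15.png

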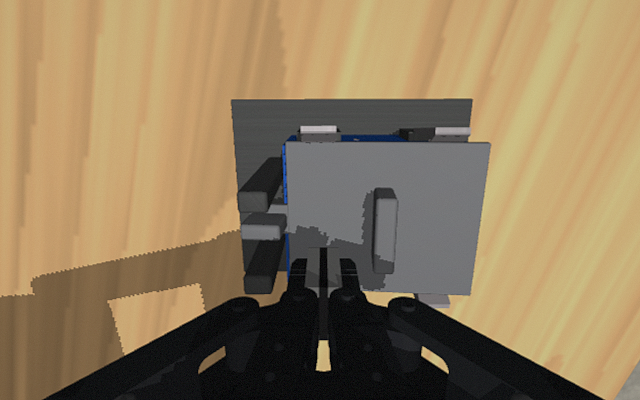

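View pics/s15z.png

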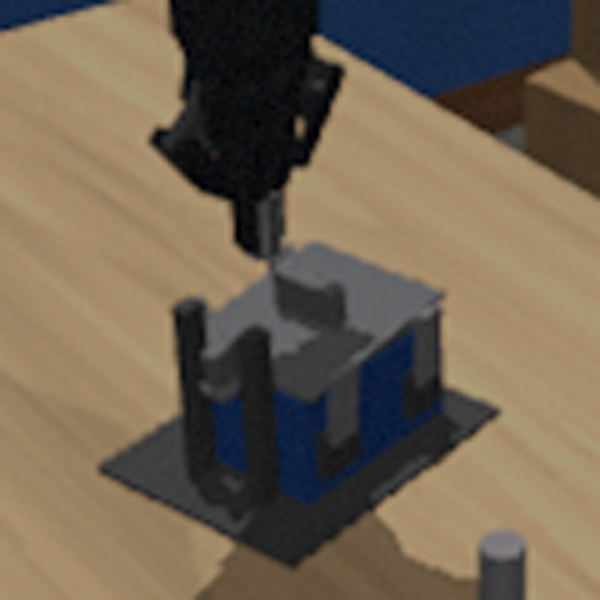

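```bash
python3 -c "
import cv2
b=cv2.imread('pics/w15.png')[90:310,220:500]; cv2.imwrite('pics/w15z.png',cv2.resize(b,None,fx=2.7,fy=2.7,interpolation=cv2.INTER_CUBIC))"
```

```text
(no output)
```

View pics/w15z.png

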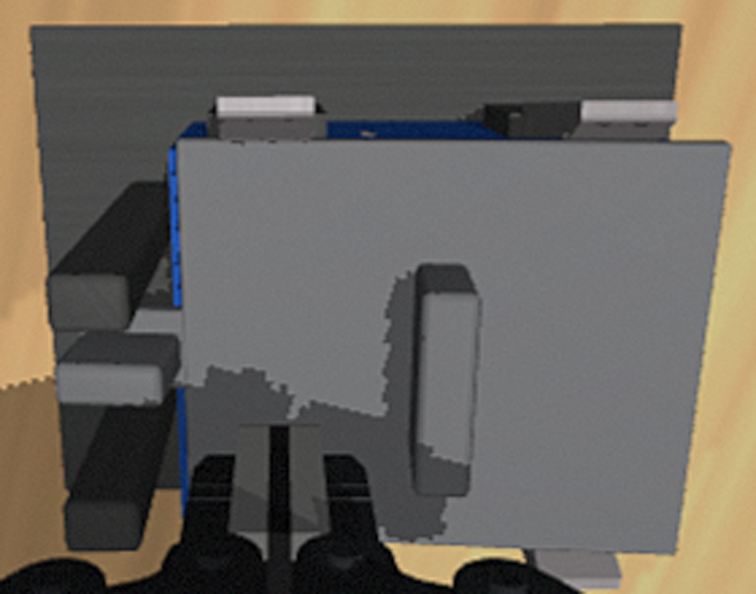

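Call:
move_arm([
  [1,[-0.1,3.7,0],[0.2,0,0]],
  [1,[-0.1,7.5,0],[0.2,0,0]],
  [1,[-0.1,7.6,2],[0.2,0,0]],
  [1,[-0.1,7.6,4],[0.2,0,0]],
  [1,[-0.1,7.6,4.5],[0.2,0,0]],
  [1,[-0.1,7.6,4.8],[0.2,0,0]],
  [1,[-0.1,7.6,4.8],[0.2,0,0]],
])

```text
time_s: 23.82
eef_pos: [0.6673, 0.2216, 0.1061]
eef_rot: [0.609, 0.793, 0.001, -0.001]
force: [0.1, 0.5, 0.2]
gripper_width: -0.0003
```

Call:
move_arm([
  [1,[0,0,0.15],[0,0,0]],
  [1,[0,0,0.3],[0,0,0]],
  [1,[0,-0.1,0.4],[0,0,0]],
  [1,[0,-0.3,0.45],[0,0,0]],
])

```text
time_s: 24.32
eef_pos: [0.6644, 0.2209, 0.1016]
eef_rot: [0.609, 0.793, 0.001, -0.0]
force: [1.0, 0.5, 0.7]
gripper_width: 0.0002
```

Call:
move_arm([
  [1,[0,0,0.15],[0,0,0]],
  [1,[0,0.1,0.3],[0,0,0]],
  [1,[0,0.1,0.45],[0,0,0]],
])

```text
time_s: 24.7
eef_pos: [0.6655, 0.221, 0.0977]
eef_rot: [0.609, 0.793, 0.001, -0.0]
force: [-0.6, -0.2, 2.2]
gripper_width: 0.0
```

Run:
```python
from h import *
c,s=np.cos(np.radians(15)),np.sin(np.radians(15))
cap('wrist','w16');cap('side','s16');delta([.6295+.038*c,.2117+.038*s,.092],105)
b=cv2.imread('pics/s16.png')[100:220,220:340]; cv2.imwrite('pics/s16z.png',cv2.resize(b,None,fx=5,fy=5,interpolation=cv2.INTER_CUBIC))
```

```text
shift cm [0.03 0.08 0.52] turn [ 0.05 -0.08 -0.02] | now [0.6655 0.221  0.0972] F [-0.  -1.3  2.3] w 0.0004 t 24.8
```

View pics/w16.png

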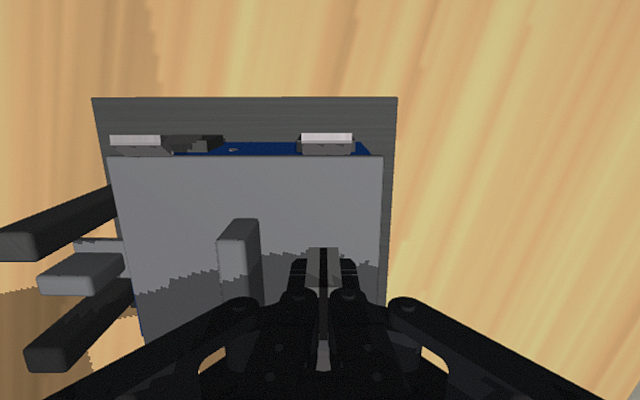

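View pics/s16z.png

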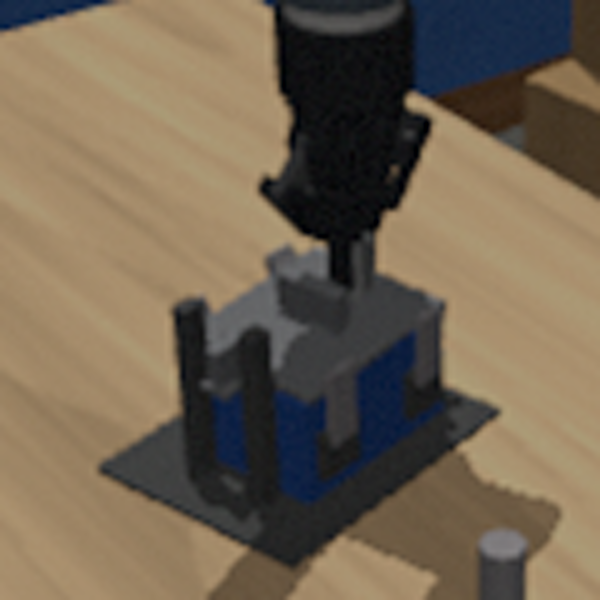

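Call:
move_arm([
  [1,[0,0,0.15],[0,0,0]],
  [1,[0,0,0.3],[0,0,0]],
  [1,[0,0,0.45],[0,0,0]],
  [1,[0,0,0.6],[0,0,0]],
])

```text
time_s: 25.3
eef_pos: [0.6655, 0.2212, 0.092]
eef_rot: [0.609, 0.793, 0.001, -0.0]
force: [-6.1, -2.1, 18.4]
gripper_width: -0.0003
```

Call:
move_arm([
  [1,[0,0,0.15],[0,0,0]],
  [1,[0,-0.05,0.3],[0,0,0]],
  [1,[0,-0.05,0.4],[0,0,0]],
])

```text
time_s: 25.68
eef_pos: [0.6656, 0.2212, 0.0919]
eef_rot: [0.609, 0.793, 0.001, 0.0]
force: [-12.2, -4.7, 38.1]
gripper_width: 0.0001
```

Run:
```python
from h import *
c,s=np.cos(np.radians(15)),np.sin(np.radians(15))
cap('wrist','w17');cap('side','s17');delta([.6295+.038*c,.2117+.038*s,.092],105)
b=cv2.imread('pics/s17.png')[100:220,220:340]; cv2.imwrite('pics/s17z.png',cv2.resize(b,None,fx=5,fy=5,interpolation=cv2.INTER_CUBIC))
```

```text
shift cm [ 0.02  0.07 -0.  ] turn [ 0.13 -0.09 -0.02] | now [0.6655 0.2212 0.092 ] F [-10.6  -4.3  31.8] w 0.0004 t 25.775
```

View pics/w17.png

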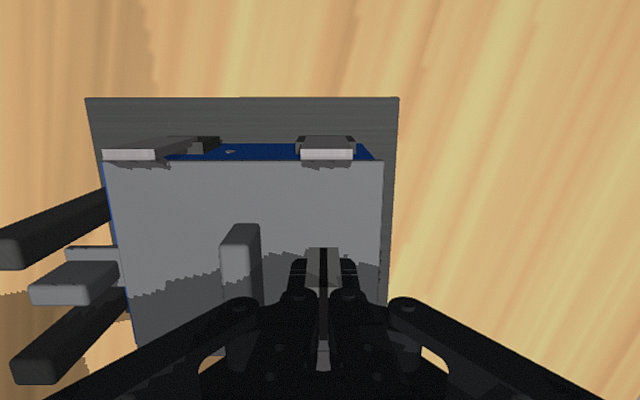

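View pics/s17z.png

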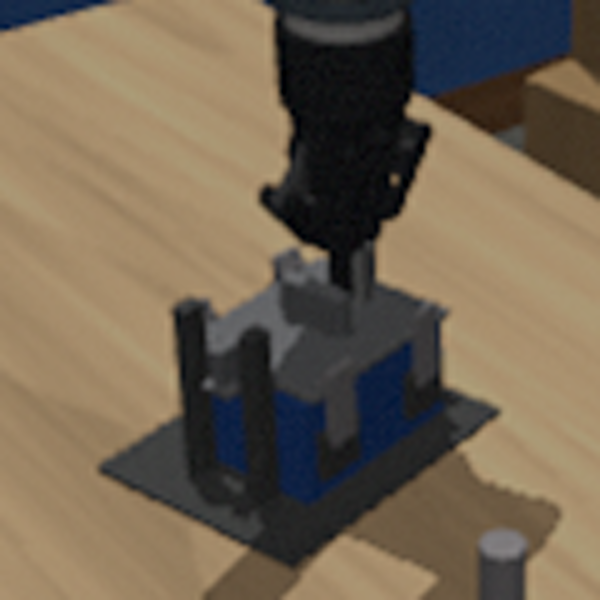

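Call:
move_arm([
  [1,[0,0,-0.5],[0,0,0]],
  [1,[0,0,-4],[0,0,0]],
  [1,[0,0,-7],[0,0,0]],
  [1,[0,-4,-7],[0,0,0]],
  [1,[0,-7.5,-7],[0,0,0]],
  [1,[0,-7.5,-6],[0,0,0]],
])

```text
time_s: 26.52
eef_pos: [0.5913, 0.2013, 0.152]
eef_rot: [0.609, 0.793, 0.001, -0.0]
force: [-0.2, 0.7, 0.6]
gripper_width: 0.0
```

Run:
```python
from h import *
c,s=np.cos(np.radians(15)),np.sin(np.radians(15))
cap('wrist','w18');cap('side','s18');delta([.6295-.038*c,.2117-.038*s,.092],105)
b=cv2.imread('pics/s18.png')[100:220,220:340]; cv2.imwrite('pics/s18z.png',cv2.resize(b,None,fx=5,fy=5,interpolation=cv2.INTER_CUBIC))
b=cv2.imread('pics/w18.png')[90:310,220:500]; cv2.imwrite('pics/w18z.png',cv2.resize(b,None,fx=2.7,fy=2.7,interpolation=cv2.INTER_CUBIC))
```

```text
shift cm [ 0.01 -0.    5.88] turn [ 0.07 -0.09 -0.01] | now [0.5928 0.2017 0.1508] F [ 0.5 -0.5 -0.5] w -0.0002 t 26.625
```

View pics/w18z.png

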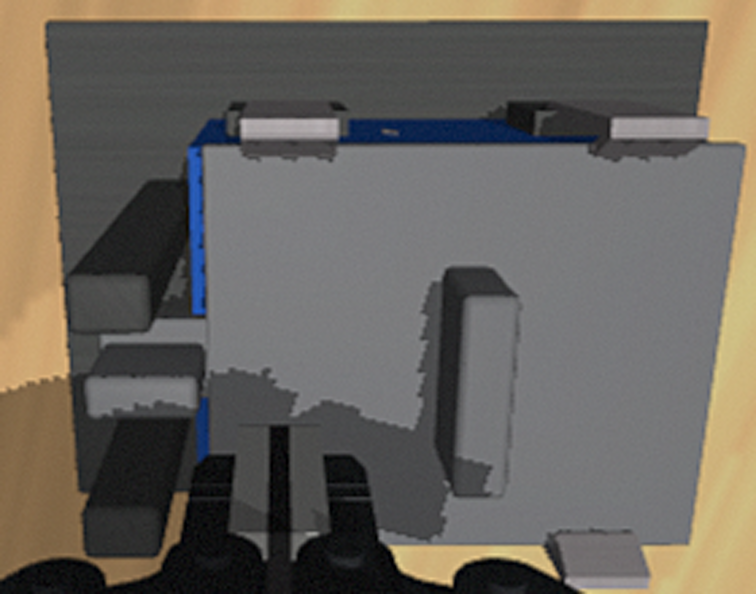

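View pics/s18z.png

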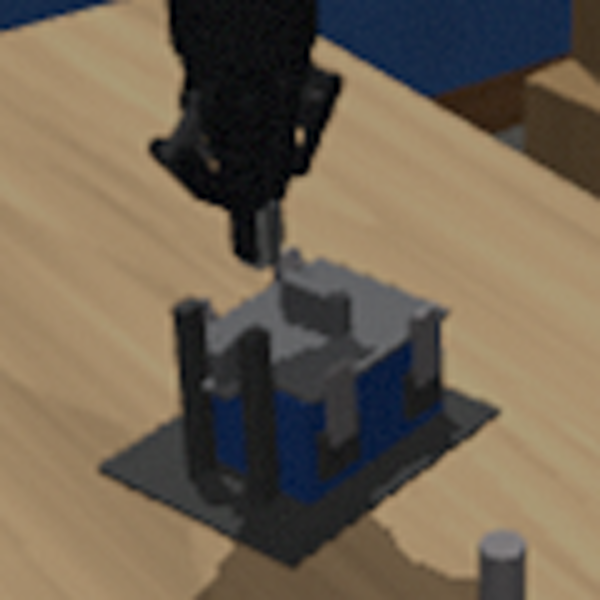

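Call:
move_arm([
  [1,[0,-0.1,3],[0,0,0]],
  [1,[0,-0.1,5],[0,0,0]],
  [1,[0,-0.1,5.6],[0,0,0]],
  [1,[0,-0.1,5.8],[0,0,0]],
  [1,[0,-0.1,5.95],[0,0,0]],
  [1,[0,-0.1,6.1],[0,0,0]],
])

```text
time_s: 27.38
eef_pos: [0.5926, 0.2017, 0.092]
eef_rot: [0.609, 0.793, 0.002, 0.0]
force: [-7.3, -2.0, 24.0]
gripper_width: -0.0
```

Call:
move_arm([
  [1,[0,0,-0.5],[0,0,0]],
  [1,[0,0,-4],[0,0,0]],
  [1,[0,0,-9],[0,0,0]],
  [1,[2,0,-14],[0,0,-10]],
  [1,[5,1,-17],[0,0,-20]],
  [1,[7,3,-18],[0,0,-30]],
  [1,[8,3,-18],[0,0,-40]],
  [1,[8,3,-18],[0,0,-50]],
  [1,[8,3,-18],[0,0,-60]],
  [1,[8,3,-18],[0,0,-70]],
  [1,[8,0,-18],[0,0,-80]],
  [1,[3,-2,-18],[0,0,-90]],
  [1,[0,-2,-18],[0,0,-90]],
  [1,[0,-2,-18],[0,0,-90]],
])

```text
time_s: 29.12
eef_pos: [0.5734, 0.1946, 0.2729]
eef_rot: [-0.129, 0.992, 0.001, 0.002]
force: [0.2, 0.4, 1.2]
gripper_width: 0.0006
```

Run:
```python
from h import *
np.set_printoptions(precision=4,suppress=True)
K,E,_=cal('wrist'); np.savez('w19.npz',K=K,E=E)
cap('wrist','w19');cap('side','s19');cap('top','t19');delta([.6,.2,.2],195)
b=cv2.imread('pics/s19.png')[100:220,220:340]; cv2.imwrite('pics/s19z.png',cv2.resize(b,None,fx=5,fy=5,interpolation=cv2.INTER_CUBIC))
c,s=np.cos(np.radians(15)),np.sin(np.radians(15))
print(px('wrist',[.6295,.2117,.088]))
```

```text
shift cm [-2.67 -0.4   7.24] turn [ 0.11  0.2  -0.02] | now [0.573  0.1968 0.2723] F [ 0.   0.3 -0.7] w -0.0003 t 29.275
[322.8232 238.999 ]
```

View pics/w19.png

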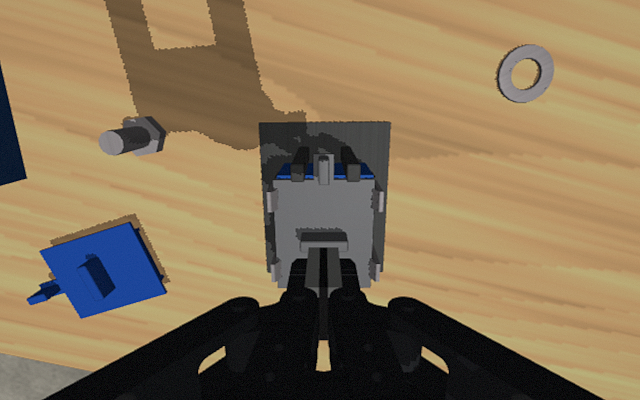

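View pics/s19z.png

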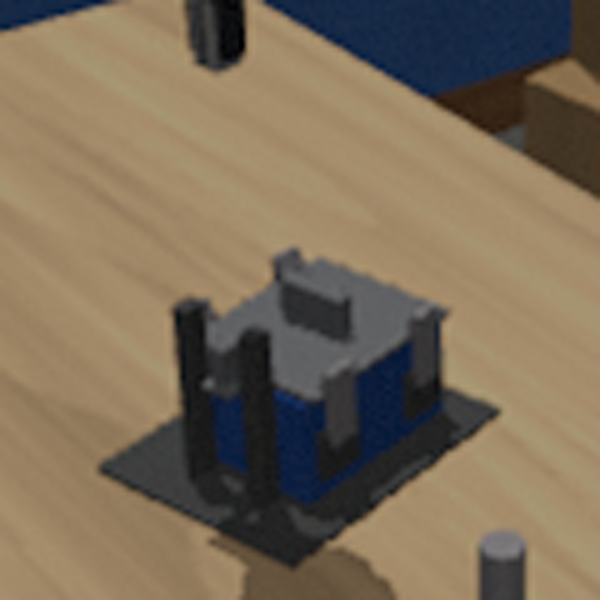

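View pics/t19.png

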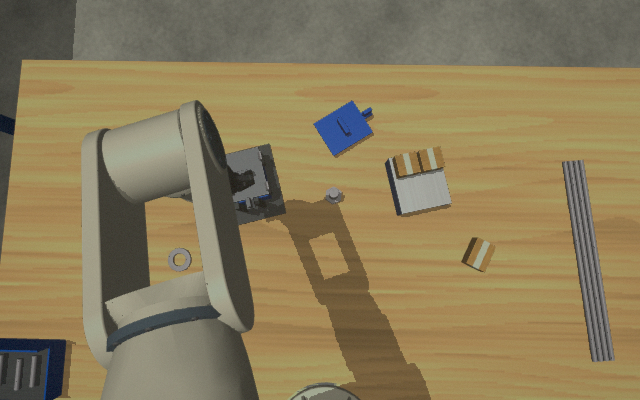

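```bash
python3 -c "
import cv2
b=cv2.imread('pics/w19.png')[115:295,250:400]; cv2.imwrite('pics/w19z.png',cv2.resize(b,None,fx=3.3,fy=3.3,interpolation=cv2.INTER_CUBIC))"
```

```text
(no output)
```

View pics/w19z.png

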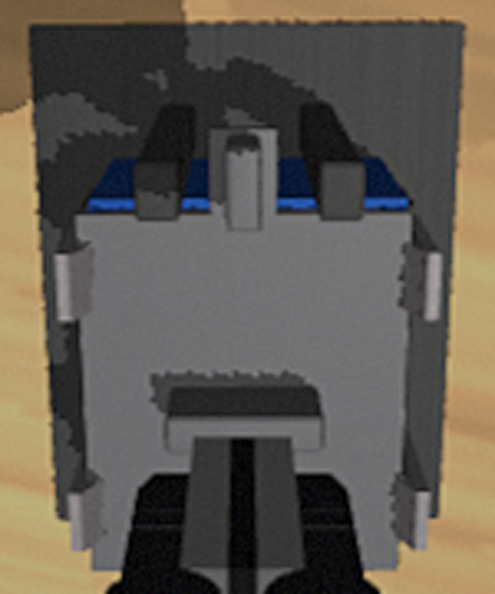

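```bash
python3 -c "
from h import *
env.close_job()
print(env.get_obs()['time_s'])"
```

```text
the job is handed in; nothing more can be done
the job is handed in; nothing more can be done
```

The grey lid is on the tub, fully down under all four spring catches, and I handed the job in at about 29 s of the 67 s allowed.

**What I did:** I pulled the lid out about 120 mm by its tab, left it flat on the bench and let go. I then took it by the bar grip and set it on the tub with its tab between the guide posts. I finished by pressing it down with the closed fingertips: post end, then far end, then a confirming press on the post end.

**Last checks:**
- **Seating:** pressed with about 24 N at the post end and 38 N at the far end, both ends stopped at 0.092 m tool height. That is the height expected for a fully closed lid.
- **Catches:** the last close-up picture shows all four catch noses over the plate edge and the tab between the posts.
- **Bystanders:** by eye, the bolt, washer and carton stand where they did at the start.
- **Arm:** it was clear of everything when I handed in.

**What did not go cleanly:**
- **Lid drift:** pressing down while holding the bar pushed the lid about 2 mm towards the end away from the posts, twice, so I re-centred it each time, then let go and pressed end by end.
- **First post-end press:** it stuck about 1.5 mm too high at 52 N, and only went home after the far end was pressed.
- **Off centre:** a thin strip of the tub's rim still shows at the post end, so the lid is probably still off centre by a millimetre or two, within the play in the mouth.

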